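# Seat a mallet-head blank in the corner jig and hold it there

## Task

On the garage workbench, fold the corner jig's side stop fully upright by its dowel handle, then stand the laminated mallet-head blank on the jig's base and press it into the corner: long side flat against the upright stop and end flat against the fixed fence, both at once. Finish while still holding the blank firmly against both stops, as if waiting for someone to clamp it; do not let go. Keep the blank standing upright, and leave the other things on the bench where they are.

Things in the scene. Friction and masses are not known exactly. Their poses are not given: they have to be found in the camera images.
- jig: Plywood corner jig fixed to the bench; base slab 150 x 130 mm (its x, y), 30 mm thick. Origin: centre of its underside, on the bench; z up; its x within 0.35 rad of world x. Fixed fence across its +x end, folding stop along its +y side. The seated blank's centre is at (5, 20, 67.5) mm in this frame, long side along jig x.
- fence_face (a point): Middle of the lower edge of the fixed fence's stop face, on the base top: jig (55, 0, 30) mm, axes as jig. The face is the plane jig x = 55 mm and looks to jig -x. The wooden fence is 18 mm thick, 130 mm long (jig y) and 32 mm high above the base (62 mm above the bench).
- flap (a joint): Hinge angle of the folding side stop, rad: 0 = flat on the base, over the blank's place; 1.571 = fully upright at its end stop, its stop face then the plane jig y = 45 mm, looking to jig -y. Hinge line parallel to jig x at jig y = 45, z = 30 mm. From 0 the free edge rises from jig -y. Stiff (0.08 N m): stays where it is left.
- stop_edge (a point): Middle of the folding stop's free edge. The stop is a hardwood board 128 mm long (jig x -75 to 53 mm), 36 mm high, 12 mm thick. Upright, its top is 66 mm above the bench; a blank on the base reaches 105 mm, so fingers holding the blank with tips over 40 mm above its underside clear both stops. x along the hinge as jig x, -y from hinge to free edge.
- handle (a point): Middle of the grip of the dowel handle: 12 mm thick, parallel to the hinge, sticking out 60 mm past the stop's near end (jig x -75 to -135 mm), bench below it. 26 mm from the hinge line along the board, 6 mm off its stop face: jig x = -107, y = 45 - 26 cos(a) + 6 sin(a), z = 30 + 26 sin(a) + 6 cos(a) mm at flap angle a. Axes as stop_edge.
- blank_center (a point): Centre of the blank: loose laminated wooden block (light wood, two dark stripes), 100 mm long (its x), 50 mm wide (y), 75 mm tall (z), 0.18 to 0.33 kg, the largest wooden block on the bench, standing on the bench; the centre is 37.5 mm above its underside. Half a turn leaves it the same.
- offcut_center (a point): Bystander: wooden offcut 62 x 45 x 32 mm; point at its centre.
- strip: Bystander: dark wooden strip 180 x 35 x 18 mm lying along its x; origin at the centre of its underside.
- glue: Bystander: white glue bottle, 54 mm across, 150 mm tall, standing; origin at the centre of its underside.
- jar: Bystander: glass jar with a steel lid, 68 mm across, 75 mm tall, standing; origin at the centre of its underside.
- hammer: Bystander: hammer lying along its x, handle to -x, 260 mm long, head 90 mm across; origin at its middle, on the bench.
- square: Bystander: try square, wooden stock 18 x 100 x 18 mm along +y from the origin (on the bench at the stock end), thin steel blade 150 mm along +x.
- tape: Bystander: tape measure, 65 x 30 x 60 mm; origin at the centre of its underside.

How it is judged:
By the outcome, as a careful person would: the job done as asked, in the order asked, and still so for the second after the job is handed in, while the arm keeps its last pose, push and grip.
It also fails if it takes over 58 s, if anything falls off the work surface, if the arm or the gripper's body presses on something with over 40 N, if the wrist force passes 120 N, or if a joint passes its speed limit or range.

## Robot

A 6-joint arm with a two-finger parallel gripper is mounted at the origin on the work surface. World frame = base frame: x ahead of the robot, y to its left, z up, the work surface at z = 0. Lengths are in m, angles in rad, forces in N, time in s.
With the tool pointing down it reaches from about 0.225 to 0.875 m from the base axis. Payload 3.4 kg.
Tool frame: the origin (TCP) lies midway between the tips of the shut fingers; the grasp point (between the pads) lies 19 mm behind it (manip.tcp_to_grasp is the distance from the TCP to the grasp point, in m); x points along the fingers, y is the direction in which the jaws open and shut, and the axes are right-handed (so a half turn about x gives the same grasp; the last joint's range is limited). The gripper opens to 85 mm and grips with 20 to 120 N. Pads are 22 mm wide; open, the fingers measure 114 mm over their backs; the gripper's body (76 mm by 85 mm) begins 54 mm behind the grasp point. The pads swing forward as they close: fully open they stand 13 mm farther back than shut.
Start: joints at [1.036, 0.276, 1.505, -0, 1.361, -0.121], TCP at [0.231, 0.526, 0.208] pointing down, gripper open.
Joint ranges: [-2.89, 2.89], [-0.75, 2.08], [0.22, 2.7], [-1.18, 4.32], [0.11, 2.71], [-2.7, 2.7]. Speed limits (rad/s): [2.57, 2.57, 3.14, 3.14, 3.14, 3.14].

## Interface

Orientations are given as a unit quaternion [w, x, y, z].
In Python, from rig import readout, eyes, job, manip gives the robot as it stands. The module is installed in compiled form; this text tells all that it offers.
- The arm moves only by the tool carry_out, never from a script. Its argument "deltas" is one flat list of numbers, 7 for each row, row after row: the shift along the tool's x, y, z scaled (see below), then the turn, a rotation vector about the tool's x, y, z scaled (see below), then the opening, from -1 (shut) to 1 (fully open). In form: [dx, dy, dz, ax, ay, az, grip, dx, dy, dz, ax, ay, az, grip, ...]. A call has 1 to 10 rows; each row shifts and turns the commanded pose from where the row before left it, along the tool's axes as they then stand; what a row does not reach is not made up. The controller multiplies each number of a shift by 60 mm and each number of a turn by 4 degrees. A row lasts 1/8 s, in which the tool goes at most 62.5 mm and 10.7 degrees, less where a joint would pass 70% of its speed; a pose out of reach is approached as far as the arm can. A call with a number of a shift or a turn outside -1 to 1 is refused whole. A call with a gripper value outside its range is refused whole. The fingers move at their own pace and stop on an object; "newtons" is the grip in N (left out, the last holds). Time passes only in rows, so rows that do not move let the fingers close. It gives the time, the measured TCP pose, the force and the opening at its end, in the units of the state.
- readout.get_state(): the state, without advancing time (a new reading comes with each control period).
- eyes.get_image(name): name is "side" or "top" or "wrist"; returns a dict with "color" (384x512x3 uint8, red, green, blue), "z_map" (384x512 float32, m along the optical axis (not along the pixel's ray), 0 where there is no reading), "mtx" (3x3 intrinsics, pixels), "origin" and "orientation" of the camera in the world. Camera axes: x right, y down, z forward; pixel columns grow to the right and rows downward; lengths in m; the calibration is good to about 2 mm. A picture is of the moment at which its call begins.
- job.sign_off(): hands the job in, once; it reports no verdict.
The state is a dict: "clock": time; "qpos": joint angles; "qd": joint speeds; "effort": joint torques, N m; "position": TCP position; "ee_rot": TCP orientation; "contact_force": force on the tool from outside, world axes, zero at the start; "moment": the same for the moment, N m; "width": finger opening in m.
Only numpy, scipy, OpenCV 4.12 (cv2) and the standard library are available. Lean on these libraries where they do the work, as an engineer would, in place of code of your own. Each camera call takes 0.05 s, during which the arm holds its last target.

## Working session

There is one attempt and no reset: what is moved stays moved. The work goes in short steps, Python scripts to look and compute and a tool call to move; the robot and the scene stay as the last step left them, time stands still between calls to the robot, and variables do not carry over. Pictures are saved under pics/ and viewed, and the job is handed in when it is done.

Besides the shell and the picture viewer there is one more tool, called after ">>>" as name(argument=value, ...) on one line, values as JSON. carry_out: Moves the arm, as the interface text tells. Its arguments: {"type":"object","properties":{"deltas":{"type":"array"},"newtons":{"type":"number"}},"required":["deltas"]}

```bash
mkdir -p pics; cat > h.py <<'E'
import numpy as np, cv2
from rig import readout, eyes, job, manip
from scipy.spatial.transform import Rotation as R
def rot(q): q=np.array(q); return R.from_quat([q[1],q[2],q[3],q[0]])
def snap(n,fn):
    im=eyes.get_image(n); cv2.imwrite('pics/'+fn+'.png',im['color'][:,:,::-1]); np.savez('pics/'+fn+'.npz',**im); return im
def load(fn): return dict(np.load('pics/'+fn+'.npz'))
def pts(im):
    z=im['z_map']; K=im['mtx']; v,u=np.mgrid[:z.shape[0],:z.shape[1]]
    c=np.stack([(u-K[0,2])/K[0,0]*z,(v-K[1,2])/K[1,1]*z,z],-1)
    return c@rot(im['orientation']).as_matrix().T+np.array(im['origin'])
def ray(im,u,v,zp):
    K=im['mtx']; d=rot(im['orientation']).as_matrix()@np.array([(u-K[0,2])/K[0,0],(v-K[1,2])/K[1,1],1]); o=np.array(im['origin'])
    return o+d*(zp-o[2])/d[2]
E
python3 - <<'E'
from h import *
for n in ['side','top','wrist']:
    im=snap(n,n+'0'); print(n,np.round(im['origin'],3),np.round(im['orientation'],3),im['mtx'][0,0])
print(readout.get_state(), manip.tcp_to_grasp)
E
```

```text
side [ 0.124 -0.767  0.625] [-0.476  0.85  -0.197  0.106] 393.8054863534911
top [0.458 0.033 1.228] [ 0.024 -0.697  0.717 -0.01 ] 357.24640794818555
wrist [0.154 0.56  0.375] [0.139 0.826 0.539 0.089] 270.85280587503627
{'clock': 0.15, 'qpos': array([ 1.03598969e+00,  2.76414831e-01,  1.50583670e+00, -3.29984168e-05,
        1.36069438e+00, -1.21034526e-01]), 'qd': array([ 0.00100773, -0.0026625 , -0.00497324, -0.0002985 ,  0.00020346,
        0.00038555]), 'effort': array([ 1.66557813e-03, -4.17143798e+01, -2.46032166e+01, -7.90671652e-05,
        7.66674348e-03,  4.71639410e-06]), 'position': array([0.23100394, 0.52609184, 0.20716059]), 'ee_rot': array([ 0.69188499,  0.14479013,  0.69217158, -0.14570339]), 'contact_force': array([ 0.29597748, -0.56762393,  0.15710757]), 'moment': array([-0.01046519,  0.0073303 ,  0.00754032]), 'width': 0.08517126249288451} 0.0187
```

View pics/top0.png

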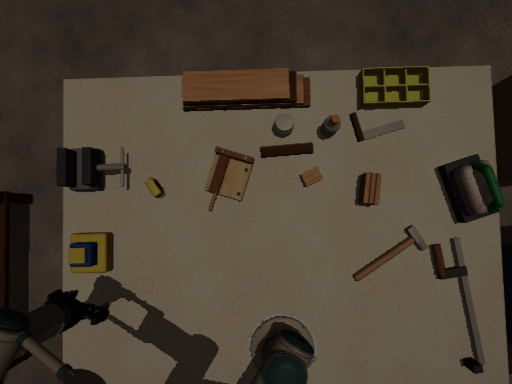

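View pics/side0.png

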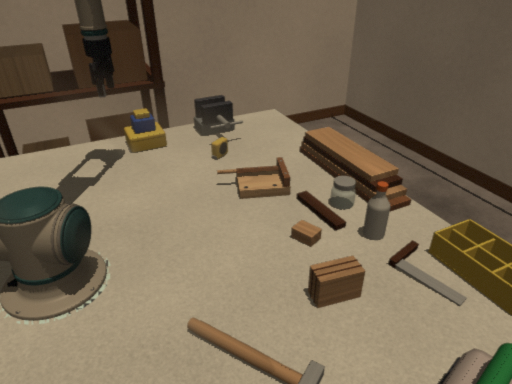

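View pics/wrist0.png

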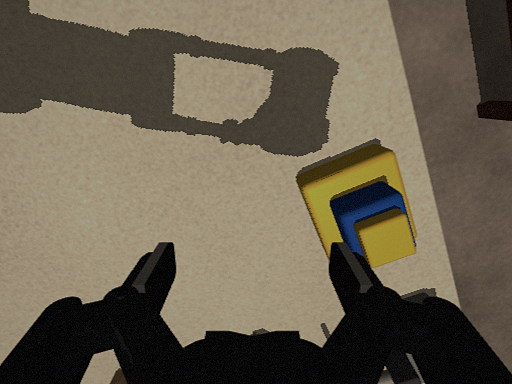

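Top view: jig around (230,175) with its fence at the top (world +x), the flap on the left (+y) and its handle at (212,200). The blank is at (370,188), the offcut at (311,176), the strip at (286,150). Now measuring.

```bash
python3 - <<'E'
from h import *
im=load('top0')
c=cv2.resize(im['color'][130:230,190:400],None,fx=3.8,fy=3.8,interpolation=cv2.INTER_CUBIC)
cv2.imwrite('pics/topc.png',np.clip(c[:,:,::-1]*1.6,0,255))
s=load('side0')
c=cv2.resize(s['color'][140:320,200:390],None,fx=3.3,fy=3.3,interpolation=cv2.INTER_CUBIC)
cv2.imwrite('pics/sidec.png',np.clip(c[:,:,::-1]*1.6,0,255))
P=pts(im)
np.set_printoptions(linewidth=220)
print((P[145:215:2,200:260:2,2]*1000).astype(int))
print((P[168:210:2,352:390:2,2]*1000).astype(int))
print(P[177,230],P[188,370])
E
```

```text
[[ 1  4  1 ... -1 -1  3]
 [ 1  0  3 ... -1 -2  0]
 [ 1  1  0 ... -2 -4 -4]
 ...
 [ 3 -1  1 ... -1  0  0]
 [-2 -1  0 ... -1 -2 -1]
 [ 3  1  0 ...  1 -3  5]]
[[   2    2    0    1   -1   -2    0    0    2    0    0   -1    3    2    1   -4   -3    3    0]
 [   1    1    0   -3    1   -3    0    1    1   -3    1   -1   -3   -1    0    4   -2   -5   -1]
 [   2    3   -1    0    1   -4   -4   72   75   69    3   -2    1    0   -1    0    1   -2    2]
 [  -4    0    2   -1   -1   21   50   74   73   76   71   76   73   72   72    0    3    4   -2]
 [   0    0    0   -4   -1   25   55   78   75   74   73   74   75   76   74    0    0    1   -3]
 [  -3   -1   -3    2    1   28   56   76   78   73   74   77   74   72   70   -3    0   -3    0]
 [   0   -3    1   -1    5   31   59   70   73   75   75   73   77   77   74    2    3    2    1]
 [   0   -2   -3    0    5   31   58   73   70   70   74   72   73   71   71    0    1   -2   -1]
 [   0   -6    0    6    6   39   65   77   74   75   78   71   73   72   71    0   -2    1   -4]
 [  -3    0   -5   -3   13   35   65   78   73   74   78   73 
[... 605 characters left out ...]
 3   -3    0    0]
 [   0    0    0   11 1228   62   75   74   75   72   74   71   74   78   -1    0    0    1    0]
 [   0    0    0    9   34   60   73   77   80   72   75   75   73   73    4    0   -2   -1    3]
 [   2   -5    0   -1    0    0   -1    3   11   20   32   51   62    3   -2   -1   -4   -1    2]
 [   0   -2   -2   -2   -1    0   -4   -5    0    2    0   -3    2   -1    0   -2    0   -5   -1]
 [  -5   -2    0    1    2    0    2   -3    4    0   -5    0    1    5   -1    0   -3    0    0]]
[0.5783614  0.15942845 0.0339813 ] [ 0.52546401 -0.29426018  0.07734954][ WARN:0@0.713] global loadsave.cpp:1063 imwrite_ Unsupported depth image for selected encoder is fallbacked to CV_8U.
```

```bash
ls pics
```

```text
side0.npz
side0.png
sidec.png
top0.npz
top0.png
topc.png
wrist0.npz
wrist0.png
```

View pics/topc.png

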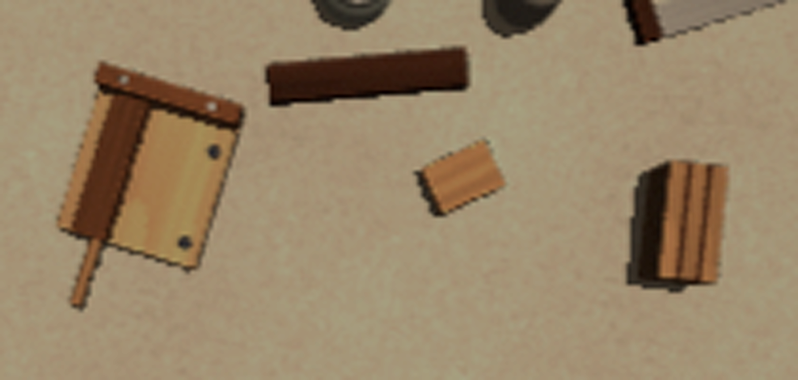

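View pics/sidec.png

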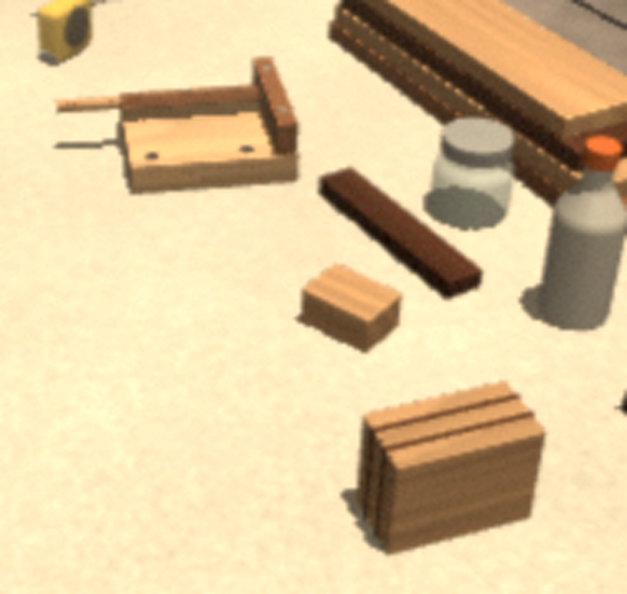

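```bash
python3 - <<'E'
from h import *
def tri(m,P,lo,hi,x0,x1,y0,y1):
    k=(P[...,2]>lo)&(P[...,2]<hi)&(P[...,0]>x0)&(P[...,0]<x1)&(P[...,1]>y0)&(P[...,1]<y1)
    q=P[k]; r=cv2.minAreaRect((q[:,:2]*1000).astype(np.float32)); return r,len(q),np.median(q[:,2])
for n in ['top0','side0']:
    im=load(n);P=pts(im)
    print(n,'fence',tri(im,P,.055,.072,.6,.75,.05,.3))
    print('base',tri(im,P,.022,.035,.45,.75,.0,.3))
    print('blank',tri(im,P,.068,.085,.4,.65,-.4,-.2))
    k=(P[...,2]>.022)&(P[...,2]<.11)&(P[...,0]>.4)&(P[...,0]<.54)&(P[...,1]>.15)&(P[...,1]<.3)
    print('handle',np.round(P[k]*1000).astype(int)[:60].tolist())
im=load('top0')
f=lambda u,v,z: np.round(ray(im,190+u/3.8,130+v/3.8,z)*1000,1)
print('fence top corners',f(97,62,.062),f(244,105,.062),f(240,127,.062),f(93,85,.062))
print('base near corners',f(58,228,.03),f(193,268,.03))
print('flap corners near',f(76,232,.03),f(104,242,.06),'far',f(116,96,.03),f(148,104,.06))
print('handle end',f(77,306,.05),'start',f(96,240,.05))
print('blank',f(672,160,.075),f(728,165,.075),f(716,284,.075),f(657,279,.075))
E
```

```text
top0 fence (((627.675048828125, 150.3260498046875), (130.6068115234375, 68.88016510009766), 71.13819122314453), 236, np.float64(0.06138635268511772))
base (((640.4149780273438, 122.19891357421875), (158.83189392089844, 305.63641357421875), 54.25160217285156), 1068, np.float64(0.029613703344414377))
blank (((526.4248046875, -302.3924560546875), (50.72488021850586, 100.61650085449219), 82.1563949584961), 494, np.float64(0.07450241158489013))
handle [[539, 229, 44], [539, 226, 43], [539, 222, 46], [539, 220, 43], [539, 216, 43], [538, 212, 50], [538, 208, 52], [538, 205, 54], [538, 201, 53], [538, 198, 54], [538, 195, 50], [539, 194, 31], [539, 191, 33], [539, 188, 30], [539, 184, 30], [539, 181, 27], [539, 177, 32], [539, 175, 27], [539, 171, 29], [538, 168, 29], [538, 164, 28], [538, 161, 30], [538, 157, 33], [538, 154, 31], [538, 151, 29], [537, 236, 26], [536, 230, 43], [536, 226, 46], [536, 222, 46], [535, 219, 49], [535, 215, 49], [535, 212, 52], [535, 209, 47], [535, 205, 52], [535, 201, 53], [535, 198, 50], [535, 195, 50], [536, 195, 29], [536, 191, 28], [536, 188, 27], [536, 18
[... 1440 characters left out ...]
[472, 228, 48], [473, 221, 51], [477, 223, 50], [480, 222, 49], [481, 218, 51], [484, 217, 51], [488, 218, 50], [491, 218, 49], [494, 217, 48], [496, 215, 48], [500, 216, 47], [501, 212, 49], [506, 214, 47], [507, 208, 49], [511, 210, 47], [513, 208, 48], [516, 206, 48], [519, 208, 47]]
fence top corners [678.5 202.   62. ] [637.1  75.3  62. ] [618.1  79.3  62. ] [658.5 205.9  62. ]
base near corners [537.2 244.4  30. ] [498.4 125.4  30. ]
flap corners near [533.2 228.5  30. ] [522.  199.5  60. ] far [653.5 190.3  30. ] [640.8 158.7  60. ]
handle end [467.5 225.6  50. ] start [524.5 207.9  50. ]
blank [ 577.2 -287.    75. ] [ 571.5 -333.9   75. ] [ 471.1 -319.5   75. ] [ 476.7 -270.2   75. ]
```

```bash
cat >> h.py <<'E'
def state():
    s=readout.get_state(); return s,np.array(s['position']),rot(s['ee_rot'])
def plan(pos,Rt):
    s,p,Rc=state()
    M=Rc.as_matrix()
    d=M.T@(np.array(pos)-p)*1000
    rv=(Rc.inv()*Rt).as_rotvec()
    print('shift mm tool',np.round(d,1),'/60:',np.round(d/60,3),'rotvec deg',np.round(np.degrees(rv),2),'/4:',np.round(np.degrees(rv)/4,3))
def down(yaw): # tool x down, tool y at world angle yaw
    y=np.array([np.cos(yaw),np.sin(yaw),0]);x=np.array([0,0,-1.]);return R.from_matrix(np.stack([x,y,np.cross(x,y)],1))
E
python3 - <<'E'
from h import *
s,p,Rc=state(); print(Rc.as_matrix().round(3)); print(np.round(s['qpos'],3))
im=load('wrist0'); print('cam in tool',Rc.inv().apply(np.array(im['origin'])-p), (Rc.inv()*rot(im['orientation'])).as_matrix().round(3))
yj=-0.316+np.pi/2
plan([.484,.219,.20],down(yj)); plan([.484,.219,.20],down(yj-np.pi))
E
```

```text
[[-0.001  0.402  0.916]
 [-0.001  0.916 -0.402]
 [-1.    -0.001 -0.   ]]
[ 1.036  0.276  1.506 -0.     1.361 -0.121]
cam in tool [-0.16759339 -0.00050227 -0.08423438] [[ 0.001 -0.326  0.945]
 [ 1.    -0.001 -0.001]
 [ 0.001  0.945  0.326]]
shift mm tool [   7.4 -179.4  355.1] /60: [ 0.123 -2.991  5.919] rotvec deg [-5.6  -0.01  0.08] /4: [-1.4   -0.003  0.019]
shift mm tool [   7.4 -179.4  355.1] /60: [ 0.123 -2.991  5.919] rotvec deg [1.744e+02 1.200e-01 2.000e-02] /4: [4.36e+01 2.90e-02 4.00e-03]
```

>>> carry_out(deltas=[0.015,-0.37,0.74,-0.175,0,0,1,0.015,-0.37,0.74,-0.175,0,0,1,0.015,-0.37,0.74,-0.175,0,0,1,0.015,-0.37,0.74,-0.175,0,0,1,0.015,-0.37,0.74,-0.175,0,0,1,0.015,-0.37,0.74,-0.175,0,0,1,0.015,-0.37,0.74,-0.175,0,0,1,0.015,-0.37,0.74,-0.175,0,0,1,0,0,0,0,0,0,1])

```text
clock: 1.27
position: [0.5, 0.2298, 0.2]
ee_rot: [0.698, 0.113, 0.698, -0.113]
contact_force: [-0.2, -0.1, 0.1]
width: 0.0853
```

```bash
python3 - <<'E'
from h import *
im=snap('wrist','w1')
c=cv2.resize(im['color'],None,fx=1.56,fy=1.56,interpolation=cv2.INTER_CUBIC)
cv2.imwrite('pics/w1b.png',np.clip(c[:,:,::-1]*1.5,0,255).astype(np.uint8))
plan([.484,.219,.20],down(-.316+np.pi/2))
E
```

```text
shift mm tool [  0.  -16.1  -9.8] /60: [ 0.001 -0.268 -0.163] rotvec deg [-0.18 -0.07  0.02] /4: [-0.044 -0.017  0.006]
```

View pics/w1b.png

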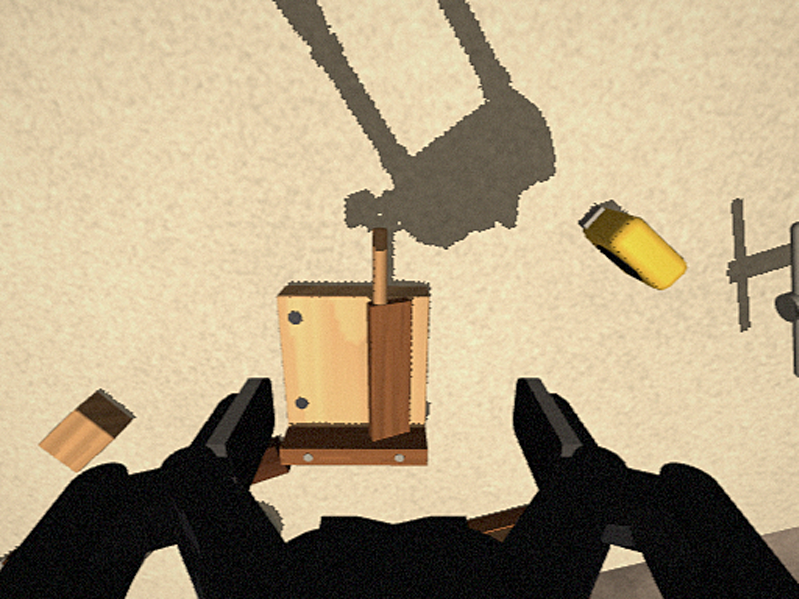

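The wrist view shows the base's near edge at (278,296)–(430,293), the fence top at about y=450–465, the flap partly raised at x=370–410, and the dowel along x=380 from y=230 to 303.

```bash
python3 - <<'E'
from h import *
im=load('w1'); P=pts(im)
f=lambda u,v,z: np.round(ray(im,u/1.56,v/1.56,z)*1000,1)
print('base near',f(278,296,.03),f(430,293,.03))
print('fence top near',f(281,450,.062),f(428,447,.062),'far',f(282,465,.062),f(428,465,.062))
print('fence foot left',f(286,427,.03))
print('handle',f(379,230,.05),f(379.5,303,.05))
top=load('top0'); 
# depth-based: fence top plane, blank & handle
th=-.316
for a in [('fence',.058,.066)]:
    k=(P[...,2]>a[1])&(P[...,2]<a[2])&(P[...,0]>.55)&(P[...,0]<.72)&(P[...,1]>.04)&(P[...,1]<.24)
# handle via depth
c,s=np.cos(th),np.sin(th)
O=np.array([.587,.1605]);J=np.stack([(P[...,0]-O[0])*c+(P[...,1]-O[1])*s,-(P[...,0]-O[0])*s+(P[...,1]-O[1])*c,P[...,2]],-1)*1000
k=(J[...,0]>-132)&(J[...,0]<-80)&(abs(J[...,1]-20)<40)&(J[...,2]>20)&(J[...,2]<90)
q=J[k];print('handle n',len(q),'mean',q.mean(0),'y range',np.percentile(q[:,1],[2,50,98]),'z',np.percentile(q[:,2],[10,50,90]), 'fit y(x)',np.polyfit(q[:,0],q[:,1],1))
k=(J[...,0]>-70)&(J[...,0]<45)&(J[...,1]>-5)&(J[...,1]<60)&(J[...,2]>33)
q=J[k];print('flap',len(q)); 
for y in range(-5,60,5):
    m=(q[:,1]>y)&(q[:,1]<y+5)
    if m.sum()>5: print(y+2.5,np.median(q[m,2]).round(1),m.sum())
# color/hue segmentation of base
k=(J[...,2]>26)&(J[...,2]<34)&(J[...,0]>-85)&(J[...,0]<50)&(abs(J[...,1])<75)
q=J[k];print('base',np.percentile(q[:,0],[0.5,99.5]),np.percentile(q[:,1],[.5,99.5]),np.median(q[:,2]))
k=(J[...,2]>55)&(J[...,2]<68)&(J[...,0]>45)&(J[...,0]<90)&(abs(J[...,1])<80)
q=J[k];print('fence',np.percentile(q[:,0],[1,99]),np.percentile(q[:,1],[1,99]),np.median(q[:,2]))
E
```

```text
base near [501.2 125.5  30. ] [539.3 248.5  30. ]
fence top near [626.2  83.   62. ] [663.8 206.4  62. ] far [641.4  77.4  62. ] [682.3 200.8  62. ]
fence foot left [624.9  79.9  30. ]
handle [471.8 226.9  50. ] [527.5 208.1  50. ]
handle n 425 mean [-106.88369256   26.51036576   51.84417784] y range [20.58546568 26.70459723 32.0196626 ] z [49.38167059 52.25949924 53.58657409] fit y(x) [-1.41924122e-02  2.49934283e+01]
flap 2174
-2.5 33.0 9
2.5 33.1 11
12.5 47.7 34
17.5 54.5 267
22.5 55.3 310
27.5 53.1 296
32.5 51.0 310
37.5 48.9 285
42.5 46.8 269
47.5 44.5 304
52.5 43.1 65
57.5 33.3 10
base [-71.96221765  49.07126728] [-62.247504    66.27766418] 31.644655339772843
fence [51.88471802 75.12419453] [-62.3169031   64.50962485] 63.31038603374045
```

```bash
cat >> h.py <<'E'
TH=-0.312; O=np.array([.590,.162])
def J2W(x,y,z,O=None):
    o=globals()['O'] if O is None else O
    c,s=np.cos(TH),np.sin(TH); x,y,z=x/1000,y/1000,z/1000
    return np.array([o[0]+c*x-s*y,o[1]+s*x+c*y,z])
def W2J(p):
    c,s=np.cos(TH),np.sin(TH); d=np.array(p)[:2]-O; return np.array([c*d[0]+s*d[1],-s*d[0]+c*d[1],p[2]])*1000
E
python3 - <<'E'
from h import *
print(J2W(-107,24,28)); plan(J2W(-107,24,28),down(TH+np.pi/2))
E
```

```text
[0.4955329  0.21768633 0.028     ]
shift mm tool [172.  -13.6   1.8] /60: [ 2.867 -0.227  0.029] rotvec deg [-0.41 -0.07  0.02] /4: [-0.102 -0.017  0.006]
```

>>> carry_out(deltas=[0.2,-0.115,0.015,-0.1,0,0,1,0.55,-0.11,0.015,0,0,0,1,0.7,0,0,0,0,0,1,0.7,0,0,0,0,0,1,0.5,0,0,0,0,0,1,0.21,0,0,0,0,0,1,0,0,0,0,0,0,1], newtons=30)

```text
clock: 2.2
position: [0.4942, 0.2192, 0.0285]
ee_rot: [0.698, 0.108, 0.699, -0.109]
contact_force: [0.6, 0.0, 0.5]
width: 0.0858
```

```bash
python3 - <<'E'
from h import *
im=snap('wrist','w2')
c=cv2.resize(im['color'],None,fx=1.56,fy=1.56,interpolation=cv2.INTER_CUBIC)
cv2.imwrite('pics/w2b.png',np.clip(c[:,:,::-1]*1.5,0,255).astype(np.uint8))
plan(J2W(-107,24,28),down(TH+np.pi/2)); print(readout.get_state()['contact_force'])
E
```

```text
shift mm tool [ 1.4 -1.6  0.7] /60: [ 0.024 -0.026  0.012] rotvec deg [ 0.22  0.03 -0.02] /4: [ 0.055  0.007 -0.006]
[ 0.34070214 -0.1544111   0.72423691]
```

View pics/w2b.png

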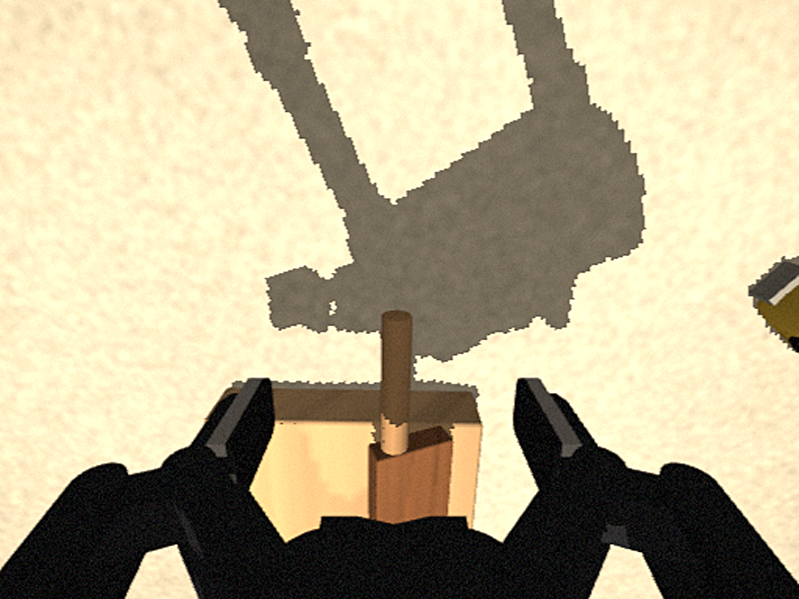

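The dowel (x≈396) runs midway between the fingertips (x≈270 and 518). I'll close on it.

>>> carry_out(deltas=[0,0,0,0,0,0,-1,0,0,0,0,0,0,-1,0,0,0,0,0,0,-1,0,0,0,0,0,0,-1,0,0,0,0,0,0,-1,0,0,0,0,0,0,-1,0,0,0,0,0,0,-1,0,0,0,0,0,0,-1], newtons=30)

```text
clock: 3.25
position: [0.4953, 0.2189, 0.029]
ee_rot: [0.699, 0.109, 0.699, -0.109]
contact_force: [0.1, 0.6, 1.3]
width: 0.0001
```

```bash
python3 - <<'E'
from h import *
s,p,Rc=state(); print(s['width'],s['contact_force'],W2J(p))
a0=.40
h=lambda a: np.array([45-26*np.cos(a)+6*np.sin(a),30+26*np.sin(a)+6*np.cos(a)])
A=np.linspace(a0,1.571,11)
H=np.array([h(a) for a in A]); print(H.round(1)); print('per-row dx(tool)=-dz, dy  /60:'); d=np.diff(H,axis=0); print(np.stack([-d[:,1],d[:,0]],1).round(2)/60)
E
```

```text
0.00010110676574341984 [0.07173072 0.57433343 1.27192623] [-107.58305608   25.12130871   28.96236332]
[[23.4 45.7]
 [25.4 48.1]
 [27.6 50.2]
 [30.1 52.1]
 [32.8 53.7]
 [35.6 55. ]
 [38.6 55.9]
 [41.7 56.5]
 [44.8 56.7]
 [47.9 56.5]
 [51.  56. ]]
per-row dx(tool)=-dz, dy  /60:
[[-0.04033333  0.033     ]
 [-0.03616667  0.0375    ]
 [-0.0315      0.04133333]
 [-0.0265      0.04483333]
 [-0.021       0.04766667]
 [-0.01533333  0.04966667]
 [-0.0095      0.05116667]
 [-0.0035      0.052     ]
 [ 0.00266667  0.052     ]
 [ 0.00866667  0.05133333]]
```

The fingers shut fully (width 0), so the dowel isn't between them. Looking again.

```bash
python3 - <<'E'
from h import *
im=snap('wrist','w3'); s=snap('side','s3')
c=cv2.resize(im['color'],None,fx=1.56,fy=1.56,interpolation=cv2.INTER_CUBIC)
cv2.imwrite('pics/w3b.png',np.clip(c[:,:,::-1]*1.5,0,255).astype(np.uint8))
c=cv2.resize(s['color'][100:220,170:330],None,fx=4.5,fy=4.5,interpolation=cv2.INTER_CUBIC)
cv2.imwrite('pics/s3b.png',np.clip(c[:,:,::-1]*1.5,0,255).astype(np.uint8))
E
```

```text
(no output)
```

View pics/w3b.png

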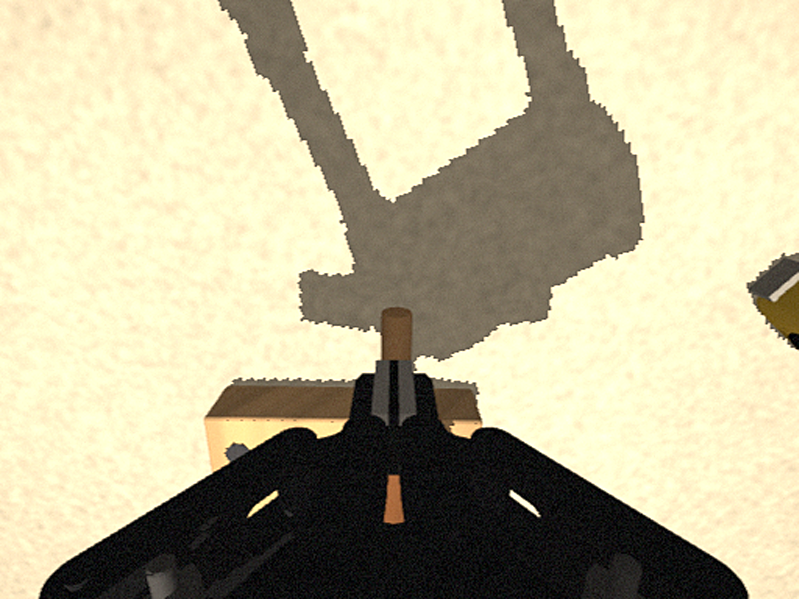

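View pics/s3b.png

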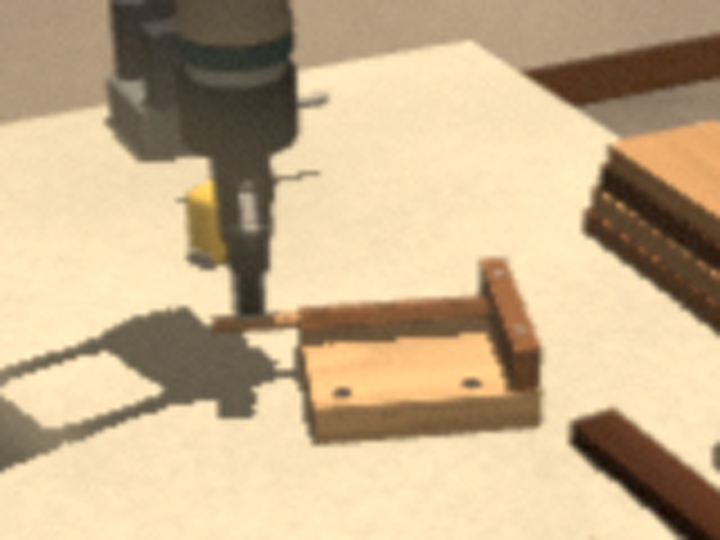

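```bash
python3 - <<'E'
from h import *
for n in ['w2','w3']:
    im=load(n);P=pts(im)
    for u,v in [(396,320),(396,335),(396,350),(384,370),(396,368),(404,375),(384,400),(394,440),(396,490),(396,515),(265,385),(525,385),(396,400),(396,440)]:
        q=P[int(v/1.56),int(u/1.56)]; print(n,u,v,W2J(q).round(1))
im=load('s3');P=pts(im)
for u,v in [(220,324),(240,324),(250,322),(265,320),(285,318),(250,305),(250,295),(250,270)]:
    q=P[int(100+v/4.5),int(170+u/4.5)]; print('s',u,v,W2J(q).round(1))
E
```

```text
w2 396 320 [-133.1   24.9   51.9]
w2 396 335 [-128.3   25.    53.7]
w2 396 350 [-121.7   25.    53.2]
w2 384 370 [-112.2   20.8   51.6]
w2 396 368 [-114.5   25.    53.4]
w2 404 375 [-110.7   28.    52.5]
w2 384 400 [-98.9  20.8  51.5]
w2 394 440 [-80.5  24.5  52.6]
w2 396 490 [-55.4  25.3  53.2]
w2 396 515 [-42.1  25.3  53.5]
w2 265 385 [-118.9  -18.5   73.5]
w2 525 385 [-119.5   67.7   73.8]
w2 396 400 [-99.9  25.1  53.1]
w2 396 440 [-81.7  25.1  54.1]
w3 396 320 [-132.9   25.    54.4]
w3 396 335 [-126.7   25.    53.1]
w3 396 350 [-120.5   25.    53.6]
w3 384 370 [-119.    21.2   66.2]
w3 396 368 [-118.9   25.    63.7]
w3 404 375 [-118.7   27.6   69. ]
w3 384 400 [-119.2   21.6   84.9]
w3 394 440 [-108.9   24.5   90.8]
w3 396 490 [-54.7  25.2  54.1]
w3 396 515 [-40.2  25.2  53.4]
w3 265 385 [-74.1 -44.    1.1]
w3 525 385 [-74.7  93.6   1.5]
w3 396 400 [-118.4   24.9   83.7]
w3 396 440 [-109.4   24.9   91.5]
s 220 324 [-129.7   21.3   47.5]
s 240 324 [-114.8   18.5   47.8]
s 250 322 [-108.5   20.7   49.5]
s 265 320 [-99.3  23.5  47.2]
s 285 318 [-84.1  21.4  50.5]
s 250 305 [-108.1   14.7   66.4]
s 250 295 [-107.8   14.5   73.3]
s 250 270 [-107.8   -1.8   98.3]
```

```bash
python3 - <<'E'
from h import *
import json
for n,tz in [('wrist0',.207),('w1',.200),('w2',.0285),('w3',.029)]:
    im=load(n);P=pts(im); z=im['z_map']; 
    # finger pixels: close to camera; lowest world z among them
    k=(z>0.05)&(z<0.168)&(P[...,2]>0.035); k=cv2.erode(k.astype(np.uint8),np.ones((3,3)))>0
    q=P[k]; print(n,'lowest finger z - tcp z (mm)',np.round((np.percentile(q[:,2],[0,.5,1,2])-tz)*1000,1),len(q))
im=load('s3');P=pts(im)
for r in range(150,180): print(r,[ (W2J(P[r,c]).round(0).astype(int)).tolist() for c in (224,225,226,227)])
E
```

```text
wrist0 lowest finger z - tcp z (mm) [39.4 44.  46.5 50.6] 33058
w1 lowest finger z - tcp z (mm) [39.6 44.1 46.4 50.9] 32906
w2 lowest finger z - tcp z (mm) [15.8 22.8 23.7 24.6] 33884
w3 lowest finger z - tcp z (mm) [14.6 22.7 23.7 34.7] 34396
150 [[-111, -33, 146], [-108, -34, 146], [-105, -37, 147], [-102, -34, 145]]
151 [[-111, -34, 143], [-108, -33, 143], [-105, -35, 143], [-103, -36, 143]]
152 [[-111, -39, 143], [-108, -39, 142], [-106, -39, 142], [-103, -38, 141]]
153 [[-111, -35, 137], [-109, -38, 138], [-106, -34, 137], [-103, -37, 138]]
154 [[-111, -33, 133], [-108, -33, 133], [-106, -32, 132], [-103, -31, 132]]
155 [[-111, -22, 125], [-108, -22, 125], [-105, -24, 125], [-103, -28, 127]]
156 [[-111, -25, 123], [-108, -20, 120], [-105, -21, 121], [-103, -24, 122]]
157 [[-111, -18, 117], [-108, -21, 118], [-105, -17, 115], [-103, -20, 117]]
158 [[-111, -7, 108], [-108, -7, 107], [-105, -8, 107], [-102, -8, 107]]
159 [[-111, -5, 103], [-108, -6, 103], [-105, -8, 104], [-102, -8, 104]]
160 [[-111, -4, 100], [-108, -2, 98], [-105, -5, 100], [-102, -3, 99]]
161 [[-110, 11, 89], [-
[... 557 characters left out ...]
9], [-106, 14, 60], [-103, 12, 61]]
170 [[-111, 18, 54], [-109, 17, 55], [-105, 18, 54], [-103, 16, 55]]
171 [[-112, 19, 51], [-109, 21, 50], [-105, 21, 49], [-102, 22, 48]]
172 [[-112, 18, 48], [-109, 20, 47], [-106, 18, 47], [-103, 17, 48]]
173 [[-112, 21, 43], [-109, 24, 41], [-106, 22, 41], [-99, 93, 2]]
174 [[-109, 90, 1], [-106, 86, 2], [-103, 87, 2], [-99, 89, 0]]
175 [[-109, 85, 0], [-106, 82, 1], [-103, 81, 1], [-100, 80, 2]]
176 [[-110, 75, 2], [-107, 79, -1], [-104, 75, 1], [-100, 75, 1]]
177 [[-110, 70, 1], [-107, 69, 1], [-104, 71, 0], [-101, 69, 1]]
178 [[-111, 64, 1], [-108, 62, 2], [-105, 63, 1], [-101, 63, 1]]
179 [[-111, 56, 2], [-108, 60, -1], [-105, 57, 1], [-102, 57, 0]]
```

Both cameras agree. The fingertips really sit about 30 mm behind the reported TCP, so the fingers closed just above the dowel (tips at z≈60 mm while the state reported 29). I'll open, lower 31 mm and close again.

>>> carry_out(deltas=[0,0,0,0,0,0,1,0,0,0,0,0,0,1,0,0,0,0,0,0,1,0,0,0,0,0,0,1,0,0,0,0,0,0,1,0,0,0,0,0,0,1,0.25,0,0,0,0,0,1,0.25,0,0,0,0,0,1,0,0,0,0,0,0,1])

```text
clock: 4.47
position: [0.4936, 0.2184, -0.003]
ee_rot: [0.697, 0.108, 0.7, -0.109]
contact_force: [-0.4, -1.0, 0.8]
width: 0.0854
```

>>> carry_out(deltas=[0,0,0,0,0,0,-1,0,0,0,0,0,0,-1,0,0,0,0,0,0,-1,0,0,0,0,0,0,-1,0,0,0,0,0,0,-1,0,0,0,0,0,0,-1,0,0,0,0,0,0,-1], newtons=30)

```text
clock: 5.35
position: [0.4957, 0.2193, -0.0008]
ee_rot: [0.699, 0.109, 0.698, -0.109]
contact_force: [0.4, 2.6, 0.8]
width: 0.011
```

```bash
python3 - <<'E'
from h import *
s,p,Rc=state(); print(s['width'],s['contact_force'],W2J(p))
im=snap('wrist','w4'); s=snap('side','s4')
c=cv2.resize(im['color'],None,fx=1.,fy=1.,interpolation=cv2.INTER_CUBIC)
d=cv2.resize(s['color'][100:220,170:330],(512,384),interpolation=cv2.INTER_CUBIC)
c=np.vstack([c,d])[:,:,::-1]
cv2.imwrite('pics/w4b.png',cv2.resize(np.clip(c*1.5,0,255).astype(np.uint8),None,fx=.78,fy=.78))
E
```

```text
0.011036963891312835 [0.40253052 2.60278895 0.7803341 ] [-107.39019039   25.60477406   -0.75810136]
```

View pics/w4b.png

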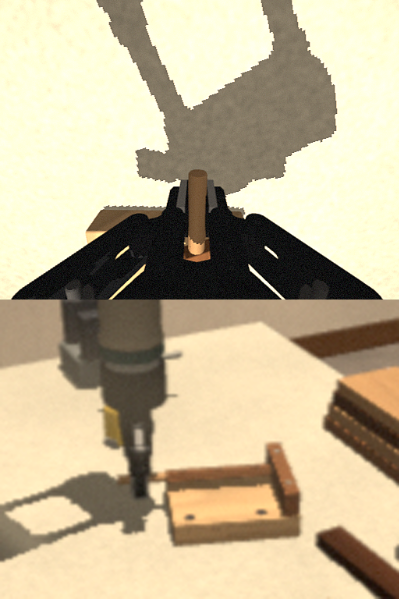

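The dowel is gripped: width 11 mm, with the dowel between the fingers in both views. Now swinging the stop along its arc.

>>> carry_out(deltas=[-0.04,0.033,0,0,0,0,-1,-0.036,0.038,0,0,0,0,-1,-0.032,0.041,0,0,0,0,-1,-0.027,0.045,0,0,0,0,-1,-0.021,0.048,0,0,0,0,-1])

```text
clock: 6.08
position: [0.4977, 0.2265, 0.0078]
ee_rot: [0.698, 0.105, 0.7, -0.111]
contact_force: [1.0, -13.2, -1.2]
width: 0.0109
```

```bash
python3 - <<'E'
from h import *
s,p,Rc=state(); print(s['width'],s['contact_force'],s['moment'],W2J(p))
E
```

```text
0.010888067670491438 [  1.0317793  -13.23392168  -1.21525085] [-2.1704266  -0.15742894 -0.17924911] [-107.6482309    33.03823017    7.83153863]
```

>>> carry_out(deltas=[-0.015,0.05,0,0,0,0,-1,-0.01,0.051,0,0,0,0,-1,-0.004,0.052,0,0,0,0,-1,0.003,0.052,0,0,0,0,-1,0.009,0.051,0,0,0,0,-1,0,0,0,0,0,0,-1])

```text
clock: 6.82
position: [0.5027, 0.2414, 0.0117]
ee_rot: [0.699, 0.106, 0.699, -0.11]
contact_force: [-2.7, -11.5, 16.0]
width: 0.011
```

```bash
python3 - <<'E'
from h import *
s,p,Rc=state(); print(s['width'],s['contact_force'],s['moment'],W2J(p))
im=snap('wrist','w5'); s=snap('side','s5')
c=im['color']
d=cv2.resize(s['color'][100:220,170:330],(512,384),interpolation=cv2.INTER_CUBIC)
c=np.vstack([c,d])[:,:,::-1]
cv2.imwrite('pics/w5b.png',cv2.resize(np.clip(c*1.5,0,255).astype(np.uint8),None,fx=.78,fy=.78))
E
```

```text
0.010977933382871221 [ -2.74032058 -11.50616927  15.97467759] [-1.99756824  0.56931788 -0.21341964] [-107.4557692    48.71943387   11.70202012]
```

View pics/w5b.png

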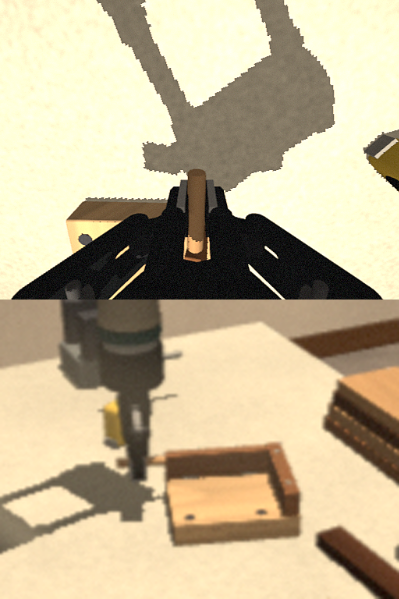

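>>> carry_out(deltas=[-0.015,0.035,0,0,0,0,-1,0,0.035,0,0,0,0,-1,0,0.035,0,0,0,0,-1,0,0,0,0,0,0,-1])

```text
clock: 7.42
position: [0.5042, 0.2461, 0.0122]
ee_rot: [0.698, 0.104, 0.699, -0.111]
contact_force: [-1.7, -14.8, 14.5]
width: 0.0109
```

```bash
python3 - <<'E'
from h import *
s,p,Rc=state(); print(s['width'],s['contact_force'],s['moment'],W2J(p))
E
```

```text
0.01088665050604412 [ -1.70879811 -14.75873612  14.5258505 ] [-2.46805664  0.45405528 -0.24168519] [-107.43074913   53.67634303   12.23468781]
```

>>> carry_out(deltas=[0,0.035,0,0,0,0,-1,0,0.035,0,0,0,0,-1,0,0,0,0,0,0,-1])

```text
clock: 7.8
position: [0.5042, 0.2463, 0.0121]
ee_rot: [0.698, 0.101, 0.7, -0.113]
contact_force: [-2.8, -24.8, 17.4]
width: 0.0111
```

```bash
python3 - <<'E'
from h import *
s,p,Rc=state(); print(s['width'],s['contact_force'],s['moment'],W2J(p))
im=snap('side','s6'); P=pts(im)
d=cv2.resize(im['color'][100:220,170:330],None,fx=4.5,fy=4.5,interpolation=cv2.INTER_CUBIC)
cv2.imwrite('pics/s6b.png',np.clip(d[:,:,::-1]*1.5,0,255).astype(np.uint8))
t=snap('top','t6')
for n,I in (('side',im),('top',t)):
    P=pts(I);J=np.stack([W2J(P.reshape(-1,3)[i]) for i in range(0)]) if 0 else None
    c,s_=np.cos(TH),np.sin(TH);D=P[...,:2]-O
    X=(c*D[...,0]+s_*D[...,1])*1000;Y=(-s_*D[...,0]+c*D[...,1])*1000;Z=P[...,2]*1000
    k=(X>-70)&(X<45)&(Y>20)&(Y<75)&(Z>34)&(Z<75)
    print(n,k.sum())
    for z in range(34,72,4):
        m=k&(Z>=z)&(Z<z+4)
        if m.sum()>3: print(z+2,np.percentile(Y[m],[5,50,95]).round(1),m.sum())
E
```

```text
0.011097017751772376 [ -2.83662806 -24.83901774  17.43214399] [-4.00531883  0.50204307 -0.26380102] [-107.51611094   53.91505243   12.07692688]
side 400
36 [42.8 46.6 49.6] 46
40 [43.7 46.  49.3] 38
44 [43.4 45.9 49.3] 40
48 [42.8 45.8 49.4] 45
52 [42.6 45.6 49. ] 43
56 [43.1 45.4 49.7] 41
60 [42.9 46.2 51. ] 42
64 [44.1 47.9 57.8] 71
68 [45.4 49.1 53.9] 34
top 196
36 [26.6 44.1 46.3] 16
40 [42.9 45.6 46.8] 9
44 [44.9 45.5 46.4] 9
48 [45.1 45.7 46.5] 7
52 [44.8 45.5 46.6] 9
56 [45.2 45.7 46.9] 6
60 [45.3 45.9 53.5] 13
64 [45.7 52.1 57.3] 65
68 [46.1 50.5 56.7] 59
```

View pics/s6b.png

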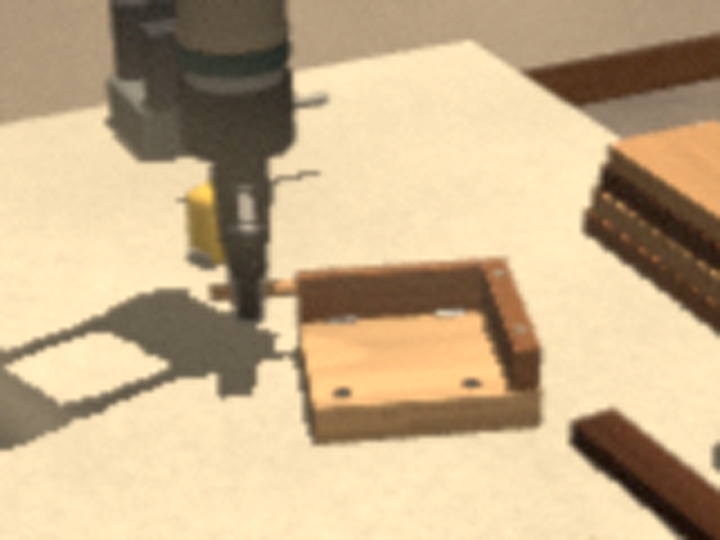

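The stop is up against its end stop. The last 4 mm commanded moved it 0.2 mm while the force rose by 10 N, and both views show its face vertical at jig y≈45.7. I'll ease off, open and rise.

>>> carry_out(deltas=[0,-0.06,0,0,0,0,-1,0,0,0,0,0,0,1,0,0,0,0,0,0,1,0,0,0,0,0,0,1,0,0,0,0,0,0,1,-0.3,0,0,0,0,0,1,-0.7,0,0,0,0,0,1,-0.8,0,0,0,0,0,1,-0.8,0,0,0,0,0,1,-0.5,0,0,0,0,0,1])

```text
clock: 9.15
position: [0.5065, 0.2524, 0.1989]
ee_rot: [0.7, 0.109, 0.698, -0.108]
contact_force: [-0.6, 0.9, -0.3]
width: 0.0851
```

```bash
python3 - <<'E'
from h import *
s,p,Rc=state(); print(s['width'],s['contact_force'],W2J(p),s['clock'])
b=np.radians(81.5)
im=snap('wrist','w7');c=im['color']
cv2.imwrite('pics/w7b.png',np.clip(c[:,:,::-1]*1.5,0,255).astype(np.uint8))
plan([.526,-.303,.20],down(b))
E
```

```text
0.08511664671653803 [-0.56500619  0.86476287 -0.34596805] [-107.20386013   60.4405463   198.86595533] 9.15
shift mm tool [   0.7 -524.6  185.6] /60: [ 0.012 -8.743  3.093] rotvec deg [-9.18  0.46 -0.3 ] /4: [-2.294  0.115 -0.076]
```

View pics/w7b.png

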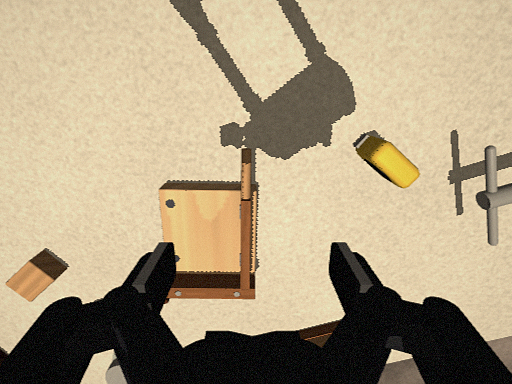

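The wrist view shows the stop upright beside the base (x≈247) and the bench undisturbed. Moving over to the blank.

>>> carry_out(deltas=[0,-0.9,0.24,-0.23,0,0,1,0,-0.9,0.24,-0.23,0,0,1,0,-0.9,0.24,-0.23,0,0,1,0,-0.9,0.24,-0.23,0,0,1,0,-0.9,0.24,-0.23,0,0,1,0,-0.9,0.24,-0.23,0,0,1,0,-0.9,0.24,-0.23,0,0,1,0,-0.9,0.24,-0.23,0,0,1,0,-0.9,0.24,-0.23,0,0,1,0,-0.9,0.24,-0.23,0,0,1])

```text
clock: 10.45
position: [0.519, -0.3078, 0.1956]
ee_rot: [0.705, 0.053, 0.705, -0.052]
contact_force: [0.5, 1.1, 0.2]
width: 0.0854
```

>>> carry_out(deltas=[0,0,0,0,0,0,1,0,0,0,0,0,0,1])

```text
clock: 10.7
position: [0.5187, -0.3055, 0.1954]
ee_rot: [0.705, 0.053, 0.706, -0.052]
contact_force: [0.0, 0.6, 0.3]
width: 0.0851
```

```bash
python3 - <<'E'
from h import *
im=snap('wrist','w8');c=cv2.resize(im['color'],None,fx=1.56,fy=1.56,interpolation=cv2.INTER_CUBIC)
cv2.imwrite('pics/w8b.png',np.clip(c[:,:,::-1]*1.5,0,255).astype(np.uint8))
P=pts(im);Z=P[...,2]
k=(Z>.069)&(Z<.082)&(P[...,0]>.44)&(P[...,0]<.62)&(P[...,1]<-.22)&(P[...,1]>-.4)
k=cv2.erode(k.astype(np.uint8),np.ones((1,1)))>0
q=P[k];print(cv2.minAreaRect((q[:,:2]*1000).astype(np.float32)),len(q),np.median(q[:,2]))
plan([.526,-.303,.20],down(np.radians(81.5)))
E
```

```text
((527.1612548828125, -304.0718078613281), (50.08491134643555, 100.96251678466797), 81.60797882080078) 3882 0.07658861340838036
shift mm tool [-4.3  2.9  6.8] /60: [-0.072  0.049  0.114] rotvec deg [ 0.03 -0.07 -0.09] /4: [ 0.006 -0.018 -0.023]
```

View pics/w8b.png

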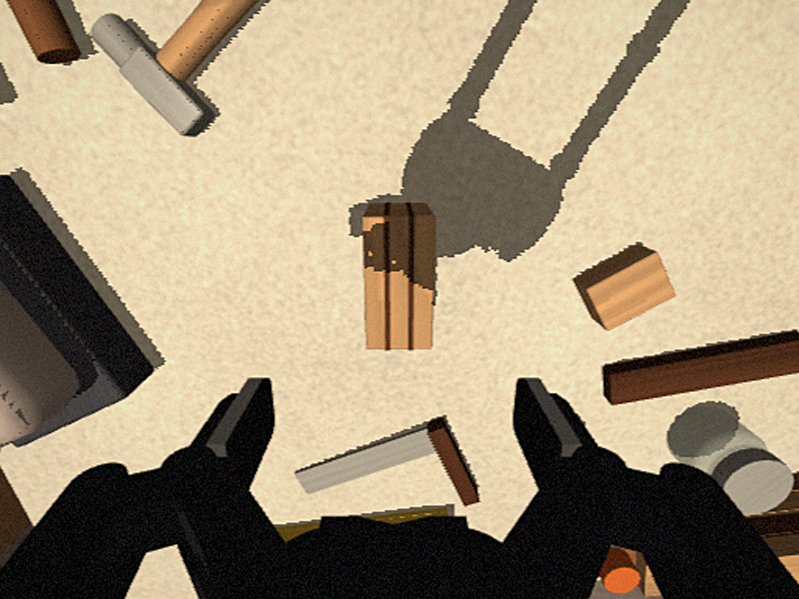

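```bash
python3 - <<'E'
from h import *
plan([.5267,-.3037,.010],down(np.radians(81.7)))
E
```

```text
shift mm tool [185.7   2.    7.9] /60: [3.095 0.034 0.131] rotvec deg [-0.17 -0.07 -0.09] /4: [-0.044 -0.018 -0.023]
```

>>> carry_out(deltas=[0.3,0.02,0.065,-0.044,0,0,1,0.7,0.014,0.065,0,0,0,1,0.8,0,0,0,0,0,1,0.7,0,0,0,0,0,1,0.4,0,0,0,0,0,1,0.195,0,0,0,0,0,1,0,0,0,0,0,0,1,0,0,0,0,0,0,1])

```text
clock: 11.75
position: [0.5281, -0.3056, 0.0119]
ee_rot: [0.706, 0.051, 0.704, -0.052]
contact_force: [0.4, 0.4, 0.6]
width: 0.085
```

```bash
python3 - <<'E'
from h import *
s,p,Rc=state();print(s['contact_force'])
im=snap('wrist','w9');
cv2.imwrite('pics/w9b.png',np.clip(im['color'][:,:,::-1]*1.5,0,255).astype(np.uint8))
im=snap('side','s9');
cv2.imwrite('pics/s9b.png',cv2.resize(np.clip(im['color'][180:330,260:420,::-1]*1.5,0,255).astype(np.uint8),None,fx=4,fy=4))
plan([.5267,-.3037,.010],down(np.radians(81.7)))
E
```

```text
[0.36909443 0.41632936 0.64921931]
shift mm tool [ 1.9  1.9 -1.6] /60: [ 0.032  0.032 -0.027] rotvec deg [-0.02  0.13  0.06] /4: [-0.005  0.033  0.016]
```

View pics/w9b.png

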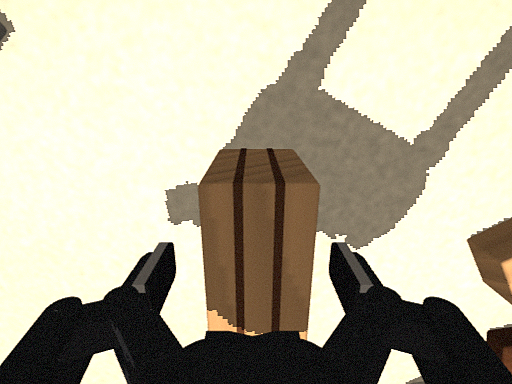

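View pics/s9b.png

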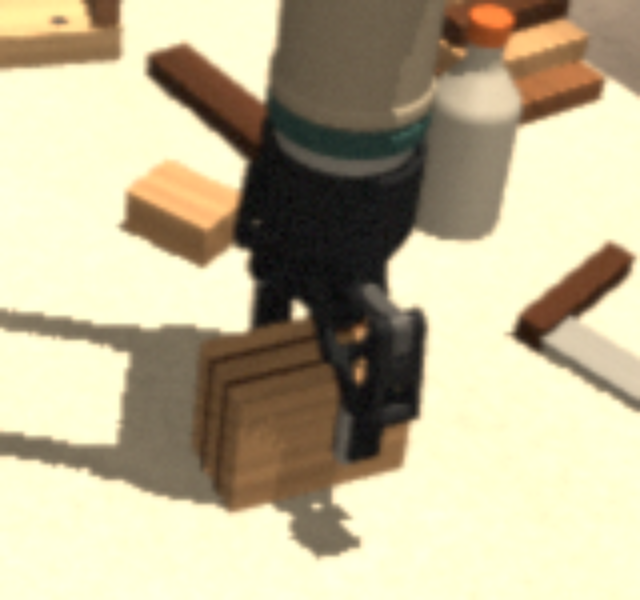

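The blank is centred between the fingers. Closing on it now, then I'll check how high the tips stand.

>>> carry_out(deltas=[0,0,0,0,0,0,-1,0,0,0,0,0,0,-1,0,0,0,0,0,0,-1,0,0,0,0,0,0,-1,0,0,0,0,0,0,-1,0,0,0,0,0,0,-1], newtons=80)

```text
clock: 12.6
position: [0.5276, -0.3056, 0.0112]
ee_rot: [0.706, 0.051, 0.705, -0.052]
contact_force: [-0.5, 0.6, 6.3]
width: 0.0492
```

```bash
python3 - <<'E'
from h import *
s,p,Rc=state();print(s['contact_force'],s['width'],p)
im=snap('wrist','w10');P=pts(im)
cv2.imwrite('pics/w10b.png',np.clip(im['color'][:,:,::-1]*1.5,0,255).astype(np.uint8))
im=snap('side','s10');P=pts(im)
cv2.imwrite('pics/s10b.png',cv2.resize(np.clip(im['color'][180:330,260:420,::-1]*1.5,0,255).astype(np.uint8),None,fx=4,fy=4))
E
```

```text
[-0.5489709   0.55101755  6.34477939] 0.049201192078558206 [ 0.52757392 -0.30558191  0.01124631]
```

View pics/w10b.png

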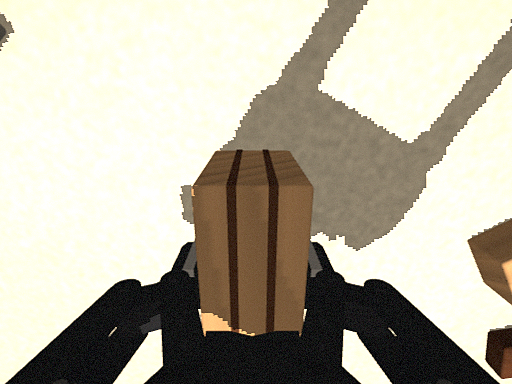

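View pics/s10b.png

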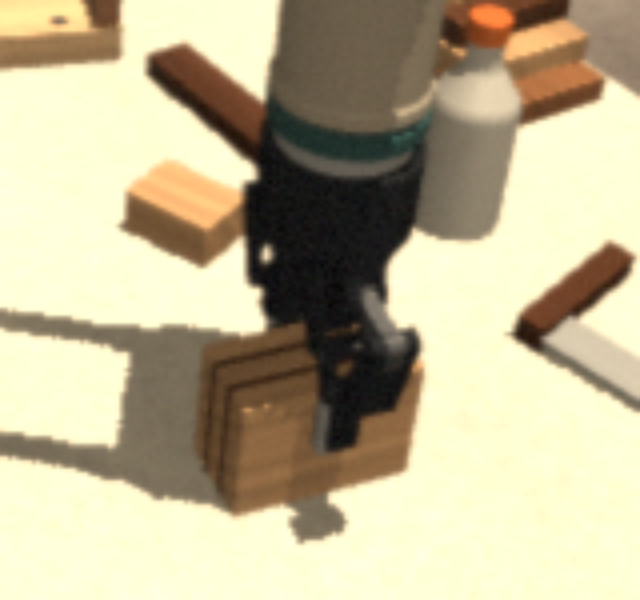

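```bash
python3 - <<'E'
from h import *
im=load('s10');P=pts(im)
for r in range(278,296):
    print(r,[(P[r,c]*1000).round(0).astype(int).tolist() for c in (338,340,343,346,349)])
im=load('w10');P=pts(im)
for r in range(234,256,2):
    print(r,[(P[r,c]*1000).round(0).astype(int).tolist() for c in (180,184,188,192,314,318,322,326)])
E
```

```text
278 [[511, -329, 76], [509, -337, 83], [512, -341, 85], [508, -353, 98], [507, -363, 107]]
279 [[511, -329, 72], [510, -336, 80], [512, -342, 84], [507, -355, 97], [507, -363, 105]]
280 [[511, -329, 70], [512, -334, 74], [512, -342, 81], [508, -354, 94], [508, -362, 101]]
281 [[512, -329, 67], [512, -334, 71], [515, -339, 75], [506, -356, 94], [509, -362, 98]]
282 [[512, -329, 65], [511, -336, 71], [515, -340, 73], [506, -357, 91], [510, -361, 94]]
283 [[514, -327, 60], [512, -335, 67], [515, -340, 70], [507, -357, 89], [510, -361, 91]]
284 [[512, -330, 60], [513, -334, 64], [514, -341, 69], [507, -357, 87], [512, -359, 86]]
285 [[511, -331, 58], [513, -335, 61], [515, -341, 66], [520, -343, 65], [526, -345, 64]]
286 [[513, -330, 54], [513, -335, 59], [514, -342, 64], [520, -344, 63], [528, -343, 59]]
287 [[511, -331, 53], [513, -335, 56], [514, -342, 62], [521, -343, 59], [529, -343, 56]]
288 [[513, -331, 49], [514, -335, 53], [515, -342, 58], [523, -342, 55], [528, -345, 55]]
289 [[513, -331, 47], [515, -334, 49], [515, -342, 56], [523, -342, 53], [539, -333, 36]]
290 [[512, -332, 
[... 1327 characters left out ...]
]
246 [[542, -363, 2], [515, -342, 51], [515, -339, 51], [512, -335, 58], [525, -272, 51], [525, -270, 52], [526, -268, 50], [558, -255, 1]]
248 [[515, -343, 53], [515, -341, 53], [516, -339, 52], [512, -335, 59], [526, -272, 52], [526, -270, 53], [525, -268, 54], [559, -255, 2]]
250 [[514, -342, 55], [516, -341, 54], [515, -338, 55], [512, -334, 61], [524, -273, 56], [526, -271, 54], [526, -269, 54], [562, -255, 1]]
252 [[515, -342, 57], [516, -341, 56], [516, -338, 56], [512, -334, 63], [521, -274, 63], [525, -271, 57], [526, -269, 56], [563, -255, 2]]
254 [[515, -342, 59], [515, -339, 60], [512, -335, 65], [512, -333, 65], [520, -275, 65], [526, -271, 57], [525, -270, 59], [565, -255, 1]]
```

```bash
python3 - <<'E'
from h import *
def jig(P):
    c,s_=np.cos(TH),np.sin(TH);D=P[...,:2]-O
    return (c*D[...,0]+s_*D[...,1])*1000,(-s_*D[...,0]+c*D[...,1])*1000,P[...,2]*1000
for n in ['w7','t6','s6','w1','top0']:
    im=load(n);P=pts(im);X,Y,Z=jig(P)
    out=[n]
    if n in('w7','t6','s6'):
        k=(X>-70)&(X<48)&(Y>38)&(Y<66)&(Z>61)&(Z<72)
        x,y=X[k],Y[k]
        for it in range(3):
            p=np.polyfit(x,y,1);r=y-np.polyval(p,x);g=abs(r)<8;x,y=x[g],y[g]
        out+=['stop slope',round(p[0],4),'y@-10',np.polyval(p,-10).round(1),len(x),np.percentile(y,[2,98]).round(1)]
        k=(X>-132)&(X<-82)&(Y>38)&(Y<66)&(Z>48)&(Z<72)
        x,y=X[k],Y[k]
        if len(x)>20: p=np.polyfit(x,y,1);out+=['dowel slope',round(p[0],4),np.polyval(p,-10).round(1)]
    k=(X>45)&(X<85)&(abs(Y)<70)&(Z>57.5)&(Z<69)
    # fence top: ray-cast at exact height 62
    v,u=np.nonzero(k); q=np.array([ray(im,a,b,.062) for a,b in zip(u,v)]);x,y,_=jig(q)
    g=(abs(y)<60)
    p=np.polyfit(y[g],x[g],1);out+=['fence slope',round(p[0],4),'x@0',p[1].round(1),'xr',np.percentile(x[g]-p[0]*y[g],[2,98]).round(1),'yr',np.percentile(y,[.5,99.5]).round(1),g.sum()]
    print(*out)
im=load('top0')
for n,u,v,z in [('glue',332,122,.15),('jar',284,122,.075),('strip',286,150,.018),('offcut',311,176,.032)]: print(n,ray(im,u,v,z).round(3))
E
```

```text
w7 stop slope -0.0148 y@-10 50.4 788 [44.6 56.4] dowel slope -0.0064 51.8 fence slope -0.0006 x@0 63.6 xr [52.8 74.5] yr [-55.4  63.1] 1126
t6 stop slope -0.0131 y@-10 51.2 136 [45.2 57.5] fence slope -0.014 x@0 63.9 xr [51.4 73.7] yr [-65.1  63.9] 203
s6 stop slope 0.0008 y@-10 48.5 108 [43.3 55.6] dowel slope 0.0143 47.3 fence slope -0.0282 x@0 62.5 xr [49.9 73.6] yr [-71.2  63.8] 131
w1 fence slope 0.0113 x@0 63.4 xr [53.4 73.7] yr [-65.8  63.1] 1141
top0 fence slope 0.0135 x@0 64.3 xr [55.4 73.2] yr [-65.1  63.3] 201
glue [ 0.725 -0.167  0.15 ]
jar [ 0.749 -0.025  0.075]
strip [ 0.667 -0.032  0.018]
offcut [ 0.574 -0.112  0.032]
```

```bash
sed -i 's/^TH=-0.312/TH=-0.320/' h.py; python3 - <<'E'
from h import *
s,p,Rc=state()
t=J2W(-10,8,105); print(t); plan(t,down(TH+np.pi/2))
Rm=down((TH+np.pi/2+np.radians(81.7))/2)
print('mid-frame rows',(Rm.inv().apply(t-p)/.06).round(3))
E
```

```text
[0.58302418 0.17273955 0.105     ]
shift mm tool [-93.9 481.3 -14.5] /60: [-1.565  8.022 -0.241] rotvec deg [9.99 0.07 0.01] /4: [2.498 0.017 0.003]
mid-frame rows [-1.563  7.971 -0.937]
```

>>> carry_out(deltas=[-0.2,0,0,0,0,0,-1,-0.6,0,0,0,0,0,-1,-0.765,0,0,0,0,0,-1,0,0.4,-0.047,0.125,0,0,-1,0,0.8,-0.094,0.25,0,0,-1,0,0.8,-0.094,0.25,0,0,-1])

```text
clock: 13.45
position: [0.5317, -0.1837, 0.1044]
ee_rot: [0.704, 0.067, 0.704, -0.067]
contact_force: [1.0, -0.0, -2.5]
width: 0.049
```

```bash
python3 - <<'E'
from h import *
s,p,Rc=state(); print(s['width'],s['contact_force'],p,Rc.as_matrix().round(3).tolist())
im=snap('side','s11')
cv2.imwrite('pics/s11.png',np.clip(im['color'][:,:,::-1]*1.5,0,255).astype(np.uint8))
E
```

```text
0.04901048965682609 [ 1.03076896e+00 -3.98247983e-04 -2.51911606e+00] [ 0.53165977 -0.18371437  0.10443724] [[-0.001, 0.19, 0.982], [0.0, 0.982, -0.19], [-1.0, 0.0, -0.001]]
```

View pics/s11.png

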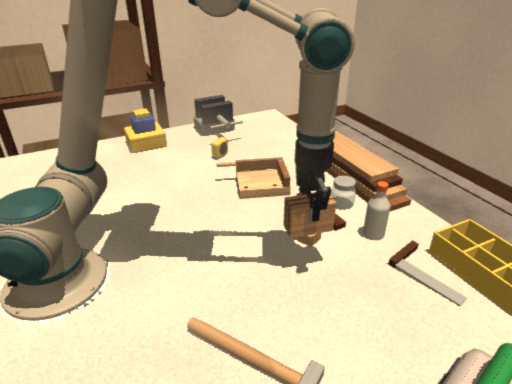

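The blank is held level about 93 mm up, with a weight of about 2.5 N. Carrying on to the jig.

>>> carry_out(deltas=[0,0.8,-0.094,0.25,0,0,-1,0,0.8,-0.094,0.25,0,0,-1,0,0.8,-0.094,0.25,0,0,-1,0,0.8,-0.094,0.25,0,0,-1,0,0.8,-0.094,0.25,0,0,-1,0,0.8,-0.094,0.25,0,0,-1,0,0.8,-0.094,0.25,0,0,-1,0,0.37,-0.05,0.12,0,0,-1,0,0,0,0,0,0,-1,0,0,0,0,0,0,-1])

```text
clock: 14.75
position: [0.5777, 0.1719, 0.1042]
ee_rot: [0.698, 0.112, 0.698, -0.113]
contact_force: [-0.6, 0.2, -1.2]
width: 0.0492
```

```bash
python3 - <<'E'
from h import *
s,p,Rc=state(); print(s['width'],s['contact_force'],p,W2J(p))
plan(J2W(-10,8,105),down(TH+np.pi/2))
for n in('wrist','top','side'):
    im=snap(n,n[0]+'12')
    if n=='wrist': c=im['color']
    if n=='top': c=cv2.resize(im['color'][130:220,180:300],(512,384),interpolation=cv2.INTER_CUBIC)
    if n=='side': c=cv2.resize(im['color'][100:220,190:350],(512,384),interpolation=cv2.INTER_CUBIC)
    cv2.imwrite('pics/%s12b.png'%n[0],np.clip(c[:,:,::-1]*1.5,0,255).astype(np.uint8))
E
```

```text
0.04920333988587553 [-0.60421175  0.20936579 -1.22738676] [0.57765239 0.17188204 0.10421762] [-14.82934718   5.4962336  104.2176156 ]
shift mm tool [-0.8  2.5  4.8] /60: [-0.013  0.042  0.081] rotvec deg [ 0.03 -0.04  0.08] /4: [ 0.008 -0.01   0.019]
```

View pics/w12b.png

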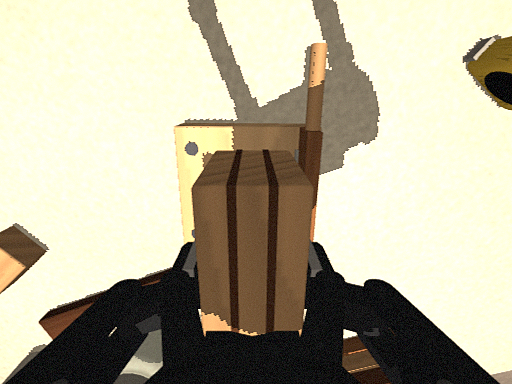

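View pics/s12b.png

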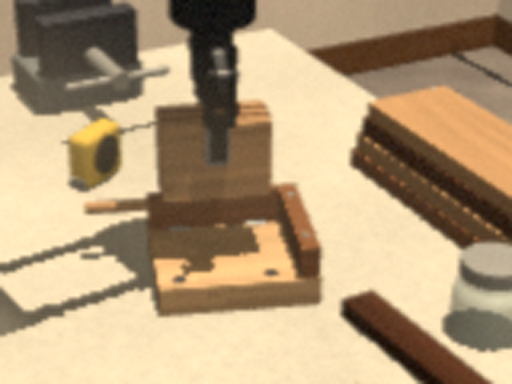

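The blank is over the base, with clearance to both stops. Lowering it.

>>> carry_out(deltas=[0.2,0,0,0,0,0,-1,0.4,0,0,0,0,0,-1,0.3,0,0,0,0,0,-1,0.08,0,0,0,0,0,-1,0,0,0,0,0,0,-1])

```text
clock: 15.52
position: [0.578, 0.1726, 0.0453]
ee_rot: [0.698, 0.113, 0.698, -0.113]
contact_force: [0.5, 1.2, -1.8]
width: 0.0492
```

>>> carry_out(deltas=[0.04,0,0,0,0,0,-1,0.03,0,0,0,0,0,-1,0,0,0,0,0,0,-1])

```text
clock: 15.9
position: [0.5782, 0.1729, 0.0417]
ee_rot: [0.698, 0.113, 0.698, -0.112]
contact_force: [-0.2, -1.1, -1.3]
width: 0.0496
```

```bash
python3 - <<'E'
from h import *
s,p,Rc=state(); print(s['width'],s['contact_force'],s['moment'],W2J(p))
im=snap('side','s13')
c=cv2.resize(im['color'][110:210,210:330],(700,583),interpolation=cv2.INTER_CUBIC)
cv2.imwrite('pics/s13b.png',np.clip(c[:,:,::-1]*1.5,0,255).astype(np.uint8))
E
```

```text
0.04958008985857191 [-0.22563264 -1.14103752 -1.34609394] [ 0.00256716 -0.02084415  0.02574761] [-14.59780909   6.63357844  41.7143043 ]
```

View pics/s13b.png

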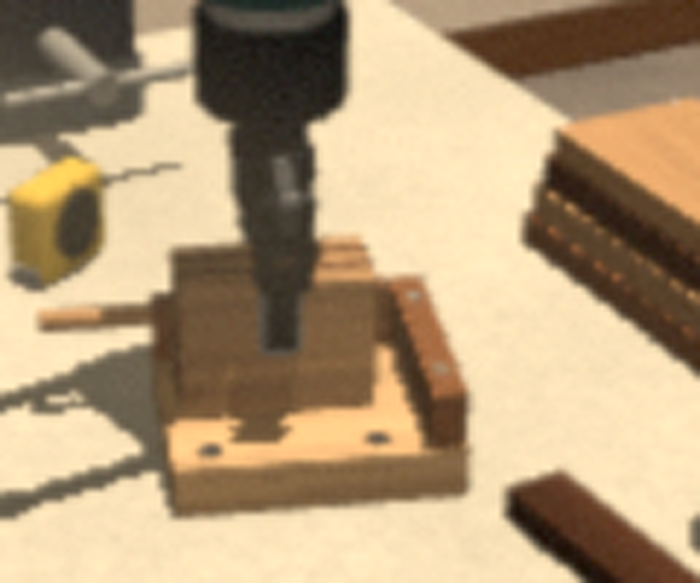

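>>> carry_out(deltas=[0.03,0,0,0,0,0,-1,0.03,0,0,0,0,0,-1,0,0,0,0,0,0,-1])

```text
clock: 16.32
position: [0.5786, 0.173, 0.0412]
ee_rot: [0.699, 0.113, 0.697, -0.112]
contact_force: [-3.2, -0.2, 14.6]
width: 0.0489
```

The blank has touched the base (z force 14.6 N at the expected height). I'll ease off a little, then slide toward the side stop.

>>> carry_out(deltas=[-0.025,0.05,0.05,0,0,0,-1,0,0.06,0.06,0,0,0,-1,0,0.05,0.06,0,0,0,-1,0,0,0.03,0,0,0,-1,0,0,0,0,0,0,-1])

```text
clock: 16.95
position: [0.5895, 0.1783, 0.0414]
ee_rot: [0.696, 0.112, 0.7, -0.113]
contact_force: [-9.0, -0.1, 13.1]
width: 0.049
```

```bash
cat > st.py <<'E'
from h import *
s,p,Rc=state(); f=np.array(s['contact_force']);m=np.array(s['moment']);c,sn=np.cos(TH),np.sin(TH)
J=np.array([[c,sn,0],[-sn,c,0],[0,0,1]])
print('w',round(s['width'],4),'F jig',(J@f).round(1),'M jig',(J@m).round(2),'tcp jig',W2J(p).round(1),'yaw err deg',np.degrees((down(TH+np.pi/2).inv()*Rc).as_rotvec()).round(2),'t',s['clock'])
E
python3 st.py
```

```text
w 0.049 F jig [-8.6 -3.  13.1] M jig [-0.52  1.12 -0.06] tcp jig [-5.6 15.3 41.4] yaw err deg [-0.01  0.27 -0.09] t 16.95
```

>>> carry_out(deltas=[-0.01,0.04,0,0,0,0,-1,0,0.04,0,0,0,0,-1,0,0.03,0,0,0,0,-1,0,0,0,0,0,0,-1])

```text
clock: 17.45
position: [0.5938, 0.1825, 0.0413]
ee_rot: [0.698, 0.111, 0.698, -0.113]
contact_force: [-4.4, -6.0, 8.8]
width: 0.0493
```

```bash
python3 st.py
```

```text
w 0.0493 F jig [-2.3 -7.1  8.8] M jig [-1.14  0.31 -0.09] tcp jig [-2.8 20.7 41.3] yaw err deg [-0.08  0.   -0.21] t 17.45
```

>>> carry_out(deltas=[0,0.03,0,0,0,0,-1,0,0.03,0,0,0,0,-1,0,0,0,0,0,0,-1])

```text
clock: 17.82
position: [0.5938, 0.1826, 0.0414]
ee_rot: [0.697, 0.109, 0.699, -0.115]
contact_force: [-5.4, -14.1, 12.1]
width: 0.0493
```

```bash
python3 st.py
```

```text
w 0.0493 F jig [ -0.7 -15.1  12.1] M jig [-2.4   0.17 -0.34] tcp jig [-2.8 20.8 41.4] yaw err deg [-0.1   0.04 -0.55] t 17.825
```

Against the side stop: y holds at 20.8 with 15 N. Now sliding along to the fence.

>>> carry_out(deltas=[-0.01,-0.01,0.04,0,0,0,-1,0,0,0.04,0,0,0,-1,0,0,0.04,0,0,0,-1,0,0,0.03,0,0,0,-1,0,0,0,0,0,0,-1])

```text
clock: 18.45
position: [0.5941, 0.1825, 0.042]
ee_rot: [0.692, 0.11, 0.704, -0.115]
contact_force: [-20.3, -5.8, 20.9]
width: 0.0494
```

```bash
python3 st.py
```

```text
w 0.0494 F jig [-17.4 -11.9  20.9] M jig [-1.68  2.58 -0.1 ] tcp jig [-2.5 20.8 42. ] yaw err deg [-0.03  0.94 -0.55] t 18.45
```

```bash
python3 - <<'E'
from h import *
o=[]
for n,sl in (('top',(slice(135,210),slice(195,270))),('side',(slice(120,200),slice(215,315)))):
    im=snap(n,n[0]+'14'); c=cv2.resize(im['color'][sl],(400 if n=='top' else 500,400),interpolation=cv2.INTER_CUBIC); o.append(np.clip(c[:,:,::-1]*1.7,0,255).astype(np.uint8))
im=snap('wrist','w14')
cv2.imwrite('pics/ts14.png',cv2.resize(np.hstack(o),None,fx=.88,fy=.88)); cv2.imwrite('pics/w14b.png',np.clip(im['color'][:,:,::-1]*1.5,0,255).astype(np.uint8))
E
```

```text
(no output)
```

View pics/ts14.png

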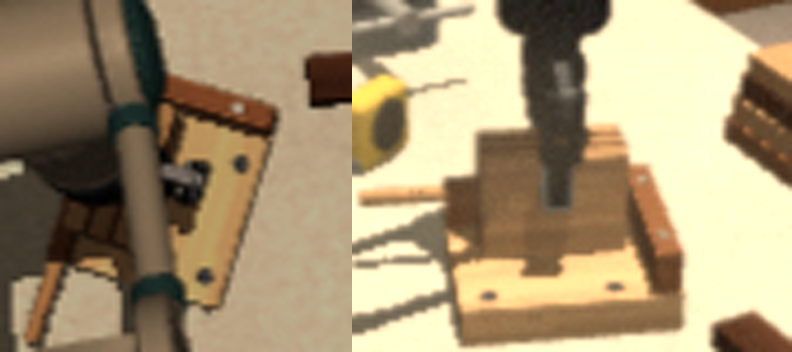

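View pics/w14b.png

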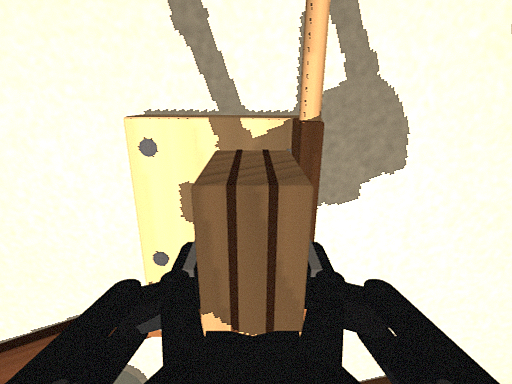

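```bash
cat > ext.py <<'E'
import sys
from h import *
def jig(P):
    c,s_=np.cos(TH),np.sin(TH);D=P[...,:2]-O
    return (c*D[...,0]+s_*D[...,1])*1000,(-s_*D[...,0]+c*D[...,1])*1000,P[...,2]*1000
n=sys.argv[1]
im=load('s'+n);X,Y,Z=jig(pts(im))
for z in range(36,104,8):
    m=(Z>z)&(Z<z+8)&(Y<12)&(Y>-30)&(X>-75)&(X<60)&~((abs(X+1)<22)&(Z>60))
    if m.sum()>5: print('side z',z+4,'X',np.percentile(X[m],[1,99]).round(1),'Y',np.percentile(Y[m],[10,50,90]).round(1),m.sum())
# fence face seen from side: Y<-8
m=(Z>36)&(Z<58)&(Y<-8)&(Y>-60)&(X>40)&(X<75);print('fence face X',np.percentile(X[m],[2,10,50]).round(1),m.sum())
im=load('w'+n);X,Y,Z=jig(pts(im))
for z in range(36,104,8):
    m=(Z>z)&(Z<z+8)&(Y<44)&(Y>-20)&(X>-75)&(X<-30)
    if m.sum()>5: print('wrist z',z+4,'X',np.percentile(X[m],[5,50]).round(1),'Y',np.percentile(Y[m],[1,99]).round(1),m.sum())
E
python3 ext.py 14
```

```text
side z 40 X [-53.2  55.7] Y [-7.5 -3.9 -1.6] 87
side z 48 X [-51.2  55.4] Y [-6.7 -4.5 -2.1] 79
side z 56 X [-53.2  55.6] Y [-7.4 -3.7 -0.6] 92
side z 64 X [-53.1  58.1] Y [-7.9 -4.2 -1.4] 50
side z 72 X [-52.8  46.7] Y [-6.7 -4.  -0.6] 53
side z 80 X [-52.7  46. ] Y [-6.3 -4.2 -1.6] 44
side z 88 X [-52.5  46.4] Y [-6.8 -3.8 -1.3] 47
side z 96 X [-52.1  46. ] Y [-5.9 -3.3 -1.4] 44
side z 104 X [-52.3  45.6] Y [-6.3 -2.1  8.8] 79
fence face X [54.7 54.8 55.4] 25
wrist z 40 X [-53.3 -53. ] Y [-3.8 43.5] 167
wrist z 48 X [-53.  -52.8] Y [-3.5 43.1] 225
wrist z 56 X [-53.  -52.7] Y [-3.2 43.2] 241
wrist z 64 X [-52.9 -52.6] Y [-3.7 43.2] 273
wrist z 72 X [-52.7 -52.5] Y [-3.3 43. ] 334
wrist z 80 X [-52.7 -52.3] Y [-3.4 43.4] 384
wrist z 88 X [-52.5 -52.2] Y [-3.3 43.5] 463
wrist z 96 X [-52.4 -52.1] Y [-3.3 43.2] 551
wrist z 104 X [-52.1 -43.2] Y [-3.8 43.6] 3395
```

Both views put the blank's far end at x≈46.5 and the fence face at 55. So there's still an 8 mm gap and the blank is stuck by friction. I'll lighten the down and side push, then slide.

>>> carry_out(deltas=[-0.03,-0.015,0,0,0,0,-1,-0.02,-0.015,0,0,0,0,-1,0,0,0,0,0,0,-1])

```text
clock: 18.98
position: [0.5995, 0.1807, 0.0423]
ee_rot: [0.695, 0.111, 0.701, -0.114]
contact_force: [-5.7, -5.1, -0.5]
width: 0.049
```

```bash
python3 st.py
```

```text
w 0.049 F jig [-3.8 -6.6 -0.5] M jig [-1.07  0.57 -0.21] tcp jig [ 3.1 20.7 42.3] yaw err deg [-0.03  0.39 -0.36] t 18.975
```

>>> carry_out(deltas=[0.01,0,0.03,0,0,0,-1,0,0,0.03,0,0,0,-1,0,0,0.03,0,0,0,-1,0,0,0,0,0,0,-1])

```text
clock: 19.48
position: [0.6025, 0.1797, 0.0419]
ee_rot: [0.694, 0.111, 0.702, -0.114]
contact_force: [-10.4, -3.3, 3.1]
width: 0.0493
```

```bash
python3 st.py
```

```text
w 0.0493 F jig [-8.8 -6.4  3.1] M jig [-0.99  1.31 -0.2 ] tcp jig [ 6.3 20.7 41.9] yaw err deg [-0.    0.63 -0.37] t 19.475
```

>>> carry_out(deltas=[0.02,0.01,0.03,0,0,0,-1,0.01,0.01,0.02,0,0,0,-1,0,0,0,0,0,0,-1])

```text
clock: 19.85
position: [0.6024, 0.1798, 0.0419]
ee_rot: [0.692, 0.111, 0.704, -0.115]
contact_force: [-19.6, -4.7, 16.1]
width: 0.0495
```

```bash
python3 st.py; python3 - <<'E'
from h import *
for n in ('wrist','side'): snap(n,n[0]+'15')
E
python3 ext.py 15
```

```text
w 0.0495 F jig [-17.2 -10.6  16.1] M jig [-1.4   2.31 -0.41] tcp jig [ 6.2 20.8 41.9] yaw err deg [ 0.02  0.92 -0.49] t 19.85
side z 40 X [-44.7  55.4] Y [-7.2 -4.5 -2.3] 82
side z 48 X [-44.1  55.5] Y [-8.4 -4.6 -2.1] 85
side z 56 X [-43.9  55.6] Y [-6.4 -4.4 -1.7] 83
side z 64 X [-44.1  58.9] Y [-9.7 -4.3 -2.1] 58
side z 72 X [-43.9  54.3] Y [-6.1 -4.3 -1.1] 46
side z 80 X [-43.6  55.5] Y [-6.3 -4.4 -1. ] 46
side z 88 X [-43.7  55.2] Y [-6.2 -3.5 -0.5] 46
side z 96 X [-43.4  54.6] Y [-5.9 -4.  -1. ] 45
side z 104 X [-43.5  55.2] Y [-5.4 -1.4  8.9] 70
fence face X [54.6 54.7 55.2] 24
wrist z 40 X [-44.4 -44.1] Y [-4. 43.] 165
wrist z 48 X [-44.3 -44.1] Y [-3.7 43.4] 220
wrist z 56 X [-44.1 -43.9] Y [-3.7 43.1] 240
wrist z 64 X [-44.1 -43.8] Y [-3.5 43.4] 276
wrist z 72 X [-44.  -43.7] Y [-3.4 43.2] 336
wrist z 80 X [-43.9 -43.6] Y [-3.  43.4] 385
wrist z 88 X [-43.8 -43.4] Y [-3.3 43.2] 451
wrist z 96 X [-43.7 -43.3] Y [-3.2 43.4] 549
wrist z 104 X [-43.4 -39.1] Y [-3.7 43.5] 2527
```

Both faces are touching now: X spans −44 to 55 and the fence force is 17 N. The blank leans about 0.8° over the stops because the wrist gives a little, so I'll trim the tilt square.

>>> carry_out(deltas=[0,0,0,0.02,-0.12,0.06,-1,0,0,0,0.02,-0.12,0.06,-1,0,0,0,0,0,0,-1,0,0,0,0,0,0,-1], newtons=100)

```text
clock: 20.45
position: [0.6029, 0.1798, 0.0413]
ee_rot: [0.698, 0.114, 0.697, -0.114]
contact_force: [-16.3, -3.7, 13.5]
width: 0.0487
```

```bash
python3 st.py; python3 - <<'E'
from h import *
for n in ('wrist','side'): snap(n,n[0]+'16')
E
python3 ext.py 16
```

```text
w 0.0487 F jig [-14.3  -8.6  13.5] M jig [-1.55  2.32 -0.33] tcp jig [ 6.6 21.  41.3] yaw err deg [ 0.16 -0.09  0.  ] t 20.45
side z 40 X [-44.3  55.6] Y [-7.5 -4.2 -1.5] 80
side z 48 X [-44.2  55.9] Y [-6.8 -4.4 -1.4] 79
side z 56 X [-43.9  56.1] Y [-7.  -4.  -0.9] 84
side z 64 X [-44.1  59.5] Y [-15.4  -4.8  -1.3] 58
side z 72 X [-44.  52.] Y [-6.6 -4.5 -1.9] 47
side z 80 X [-43.8  54.5] Y [-6.1 -4.3 -1.7] 43
side z 88 X [-44.3  54.9] Y [-7.1 -4.4 -2.5] 43
side z 96 X [-44.1  54.9] Y [-6.9 -3.9 -1. ] 51
side z 104 X [-44.6  53.3] Y [-5.7 -1.   9.9] 71
fence face X [49.2 53.6 55.1] 27
wrist z 40 X [-44.1 -43.8] Y [-3.2 43.2] 194
wrist z 48 X [-44.1 -43.8] Y [-3.4 43. ] 206
wrist z 56 X [-44.1 -43.8] Y [-3.4 43.4] 253
wrist z 64 X [-44.1 -43.9] Y [-3.8 43.1] 304
wrist z 72 X [-44.2 -43.8] Y [-3.3 43.5] 335
wrist z 80 X [-44.2 -43.8] Y [-3.3 43.2] 402
wrist z 88 X [-44.2 -43.8] Y [-3.3 43.4] 475
wrist z 96 X [-44.2 -43.8] Y [-3.3 43.2] 589
wrist z 104 X [-43.9 -38.2] Y [-3.7 43.5] 4266
```

It's upright again, with the near face vertical to about 0.2 mm. I'll firm up the side push and use the moment change to check where the contact acts.

>>> carry_out(deltas=[0,0.03,0,0,0,0.04,-1,0,0.02,0,0,0,0.03,-1,0,0,0,0,0,0,-1,0,0,0,0,0,0,-1])

```text
clock: 21.05
position: [0.6029, 0.1799, 0.0413]
ee_rot: [0.698, 0.113, 0.698, -0.114]
contact_force: [-17.9, -10.3, 15.5]
width: 0.0493
```

```bash
python3 st.py
```

```text
w 0.0493 F jig [-13.8 -15.4  15.5] M jig [-2.71  2.16 -0.49] tcp jig [ 6.6 21.  41.3] yaw err deg [ 0.14 -0.05 -0.01] t 21.05
```

>>> carry_out(deltas=[0,0,0,0.04,0,0,-1,0,0,0,0.04,0,0,-1,0,0,0,0,0,0,-1,0,0,0,0,0,0,-1])

```text
clock: 21.55
position: [0.6029, 0.1799, 0.0413]
ee_rot: [0.698, 0.114, 0.697, -0.115]
contact_force: [-17.7, -9.4, 16.6]
width: 0.049
```

```bash
python3 st.py
```

```text
w 0.049 F jig [-13.8 -14.5  16.6] M jig [-2.48  2.27  0.33] tcp jig [ 6.6 21.1 41.3] yaw err deg [ 0.3  -0.07 -0.03] t 21.55
```

The 0.3° yaw turn met 0.8 N·m of resistance, so both ends of the long side bear on the stop and it sits flat. Setting the yaw between those two readings and doing the last checks.

>>> carry_out(deltas=[0,0,0.01,-0.03,0,0,-1,0,0,0,0,0,0,-1,0,0,0,0,0,0,-1,0,0,0,0,0,0,-1])

```text
clock: 22.05
position: [0.6029, 0.1799, 0.0413]
ee_rot: [0.698, 0.114, 0.698, -0.114]
contact_force: [-19.2, -9.8, 16.1]
width: 0.0492
```

```bash
python3 st.py; python3 - <<'E'
from h import *
o=[]
for n in ('wrist','side','top'): 
    im=snap(n,n[0]+'17')
    if n=='wrist': o.append(cv2.resize(im['color'],(380,285)))
    if n=='side': o.append(cv2.resize(im['color'],(380,285)));o.append(cv2.resize(im['color'][120:200,210:317],(380,285),interpolation=cv2.INTER_CUBIC))
    if n=='top': o.append(cv2.resize(im['color'],(380,285)))
g=np.vstack([np.hstack(o[:2]),np.hstack(o[2:])])
cv2.imwrite('pics/f17.png',np.clip(g[:,:,::-1]*1.5,0,255).astype(np.uint8))
E
python3 ext.py 17; python3 st.py
```

```text
w 0.0492 F jig [-15.1 -15.3  16.1] M jig [-2.57  2.31 -0.08] tcp jig [ 6.6 21.  41.3] yaw err deg [ 0.24  0.   -0.03] t 22.05
side z 40 X [-44.2  55.2] Y [-7.8 -4.9 -1.6] 78
side z 48 X [-44.3  55.7] Y [-6.5 -4.5 -2.4] 82
side z 56 X [-44.1  56. ] Y [-6.6 -4.5 -1.1] 86
side z 64 X [-44.   59.2] Y [-8.4 -5.  -1.4] 56
side z 72 X [-43.6  52.6] Y [-6.8 -3.9 -1.6] 44
side z 80 X [-43.7  54.3] Y [-6.4 -4.3 -0.7] 48
side z 88 X [-43.7  55. ] Y [-7.8 -4.3 -2.5] 44
side z 96 X [-44.8  55. ] Y [-6.3 -4.2 -1.4] 49
side z 104 X [-44.6  54.1] Y [-6.  -1.   9.9] 74
fence face X [54.5 54.8 55.1] 25
wrist z 40 X [-44.1 -43.8] Y [-3.4 43. ] 198
wrist z 48 X [-44.1 -43.8] Y [-3.4 43.1] 209
wrist z 56 X [-44.2 -43.8] Y [-3.3 43.2] 251
wrist z 64 X [-44.1 -43.8] Y [-3.1 43.2] 297
wrist z 72 X [-44.1 -43.8] Y [-3.4 43.6] 337
wrist z 80 X [-44.1 -43.8] Y [-3.  43.2] 405
wrist z 88 X [-44.1 -43.8] Y [-3.4 43.5] 467
wrist z 96 X [-44.2 -43.8] Y [-3.2 43.4] 574
wrist z 104 X [-43.9 -38.2] Y [-3.6 43.5] 4269
w 0.0489 F jig [-15.6 -14.7  17.2] M jig [-2.59  2.35  0.04] tcp jig [ 6.6 21.1 41.3] yaw err deg [ 0.25  0.   -0.03] t 22.2
```

View pics/f17.png

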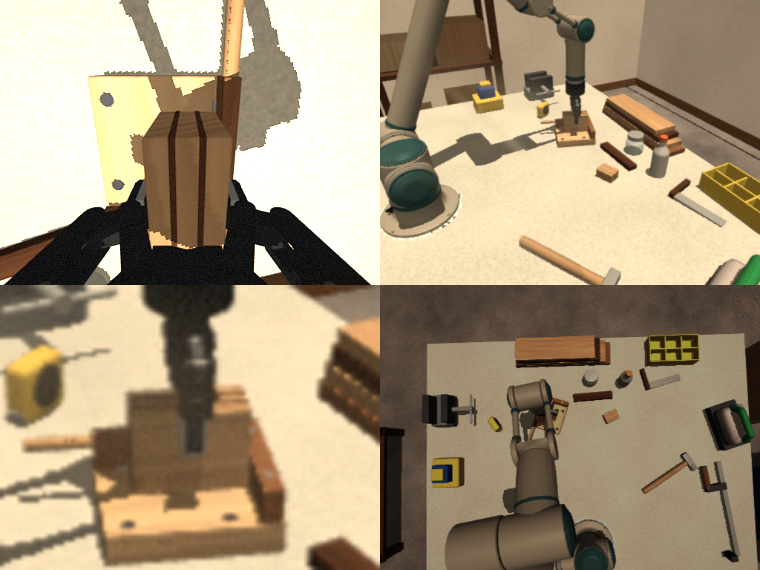

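The blank stands upright in the corner, touching both stops. The forces are steady and the bystanders haven't moved. Handing in.

```bash
python3 -c "
from rig import job; print(job.sign_off())"; python3 st.py
```

```text
the job is handed in; nothing more can be done
None
the job is handed in; nothing more can be done
```

I folded the side stop fully upright by its dowel. I then stood the blank on the jig base, pressed it against the stop and the fence, and handed in at about 22 s while still holding it.

**Final checks**
- **Stop:** the last 4 mm I commanded moved it only 0.2 mm while the force rose 10 N. Both cameras showed its face vertical at jig y ≈ 45.5–46.
- **Blank:** it is upright to about 0.1° and sits on the base. Its length runs from jig x ≈ −44 to 55, with the fence face at 55.
- **Push:** about 15 N on the fence, 15 N on the stop and 16 N down, with a 100 N grip.
- **Flat on the stop:** a 0.3° turn met about 0.8 N·m of resistance. I set the blank near zero moment between the two readings.
- **Bystanders:** they looked unmoved in the last pictures; I did not measure them.

**What went wrong or disagreed**
- **Fingertips:** both cameras put them about 30 mm short of the reported TCP. The first grasp closed on nothing above the dowel, and I corrected the height by what the cameras showed.
- **Friction:** the blank stuck 8 mm short of the fence, so I eased the push to free it. It then leaned about 0.8°, which I trimmed out.
- **Jig yaw:** estimates ranged from −0.296 to −0.327 rad. The held blank ended at about −0.324 rad.
- **Flat on the fence:** I judged this only from the forces and moment and from how the blank stopped. Pixels there resolve only about 1 mm.

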